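# Load a brass mount bar into the leaf drill jig

## Robot

A 6-joint arm with a two-finger parallel gripper is mounted at the origin on the work surface. World frame = base frame: x ahead of the robot, y to its left, z up, the work surface at z = 0. Lengths are in m, angles in degrees, forces in N, time in s.
With the tool pointing down it reaches from about 0.3 to 0.75 m from the base axis. Payload 8.5 kg.
Tool frame: the origin (TCP) lies on the centre line of the jaws, within the pads' length; the fingertips stand 17 mm ahead of it and the grasp point (between the pads) lies 2 mm behind it (env.tip_extent is the distance from the TCP to the fingertips, in m); z points along the fingers, y is the direction in which the jaws open and shut (so a half turn about z gives the same grasp; the last joint's range is limited). The gripper opens to 85 mm and grips with 20 to 120 N. Pads are 22 mm wide; open, the fingers measure 114 mm over their backs; the gripper's body (76 mm by 85 mm) begins 54 mm behind the grasp point. The pads swing forward as they close: fully open they stand 13 mm farther back than shut.
Start: joints at [-78.856, 21.807, 74.336, -0, 83.858, -12.336], TCP at [0.219, -0.504, 0.248] pointing down, gripper open.
Joint ranges: [-178.18, 178.18], [-50.72, 133.34], [12.68, 142.11], [-81.47, 261.47], [9.98, 163.14], [-165.26, 165.26]. Speed limits (degrees/s): [136.94, 136.94, 180, 180, 180, 180].

## Interface

Orientations are given as a 3x3 rotation matrix whose columns are the frame's x, y, z axes.
In Python, from rig import telemetry, get_image, camera_params, close_job, env gives the robot as it stands.
- The arm moves only by the tool apply_moves, never from a script. Its argument "motion" is a list of rows, each an object of numbers: "tx", "ty", "tz": the shift along the tool's x, y, z in cm; "turn": the turn about the tool's z in degrees; "jaw": the gripper's target within -1 to 1 (fully open at 1, half-way at 0, shut at -1). In form: [{"tx": .., "ty": .., "tz": .., "turn": .., "jaw": ..}, ...]. A call has 1 to 5 rows; each row is the pose to reach, as a shift and turn from the pose measured when the call began, along the tool's axes at that moment; what a row does not reach only later rows make up. A row lasts 1/12 s, in which the tool goes at most 41.7 mm and 7.16 degrees, less where a joint would pass 70% of its speed; a pose out of reach is approached as far as the arm can. A call with a gripper value outside its range is refused whole. The fingers move at their own pace and stop on an object; "squeeze" is the grip in N (left out, the last holds). Time passes only in rows, so rows that repeat a pose let the fingers close. It gives the time, the measured TCP pose, the force and the opening at its end, in the units of the state.
- telemetry.observe(): the state, without advancing time (a new reading comes with each control period).
- get_image(name): name is "side" or "top" or "wrist"; returns (picture, depth): 384x512x3 uint8, red, green, blue; 384x512 float32, m along the optical axis (not along the pixel's ray), 0 where there is no reading.
- camera_params(name): a dict with "fx", "fy", "cx", "cy" (pixels), "rvec" (rotation vector, rad) and "tvec" (3), from world to camera coordinates, as OpenCV has them. Camera axes: x right, y down, z forward; pixel columns grow to the right and rows downward; lengths in m; the calibration is good to about 2 mm. A picture is of the moment at which its call begins: read the wrist's pose just before it. camera_params takes no time and is no camera call; for the wrist camera it gives the pose at the moment of the call.
- close_job(): hands the job in, once; it reports no verdict.
The state is a dict: "time_s": time; "q": joint angles; "qvel": joint speeds; "joint_efforts": joint torques, N m; "position": TCP position; "tool_rot": TCP orientation; "ft_force": force on the tool from outside, world axes, zero at the start; "wrist_torque": the same for the moment, N m; "grip_width": finger opening in m.
Only numpy, scipy, OpenCV 4.12 (cv2) and the standard library are available. Lean on these libraries where they do the work, as an engineer would, in place of code of your own. Each camera call takes 0.05 s, during which the arm holds its last target. There are 200 camera calls.

## Task

Load the brass bar into the drill jig: lay it flat on the two rest rails and push it fully home, flush against both side pins and hard up to the end stop. Only then close the hinged leaf over it, pressing it down until the spring catch snaps and holds it shut. Leave the aluminium strip and everything else on the bench where it is.

Things in the scene. Friction and masses are not known exactly. Their poses are not given: they have to be found in the camera images.
- bar: The workpiece: a flat brass bar 130 x 50 x 12 mm, 0.5 to 0.75 kg, lying flat on the bench. Origin: centre of its underside; x along its 130 mm length, y across its 50 mm width, z up. It is the same either way round. Two scribed crosses mark the hole centres on its top.
- jig: The drill jig, screwed to the bench: green base plate 220 x 140 x 20 mm, steel on top, covering jig x -105 to 115, y -74 to 66. Origin: on the bench, right below the centre of a bar that is home; x points away from the robot to end stop and hinge, y to the side pins, z up. Home means: bar length along jig x (either way round), bar origin at jig (0, 0, 36 mm).
- rails (a point): Point midway between the tops of two steel rest rails, at jig (0, 0, 36 mm); axes as the jig's. The rails run across, along y from -29 to 27, at jig x = -38 and +38, each 14 mm wide, tops 16 mm above the base plate. In the 66 mm between them and outside them fingers can reach below the bar.
- side_pins (a point): Midway on the line that the bar's +y long edge touches when home, jig (0, 25, 36 mm). Two round dark side pins, 12 mm thick, stand at jig x = -48 and +48, y = 31, tops at z = 45 mm. A finger fits between them.
- end_stop (a point): The point on the face of the end stop that the middle of the bar's far end touches when home, jig (65, 0, 36 mm). The stop is a dark steel block, jig x 65 to 83, y -13 to 13, top at z = 46 mm.
- hinge (a point): Middle of the leaf's hinge axis, which runs along jig y through jig (95, 0, 57 mm), on the side away from the robot. Green hinge lugs stand at jig x 86 to 112, y = -55 and +55, to z = 67 mm, with a cross bar between them at x 109 to 115, z 43 to 57 mm.
- catch_post (a point): Where the brass spring ball of the catch sticks out of its dark post, jig (-85, -60, 63 mm). The post covers jig x -94 to -76, y -74 to -60, to z = 76 mm.
- leaf (a joint): Angle of the hinged leaf in rad: 0 shut and level, growing as it opens; stop at 1.12. It starts raised, leaning over the rails towards the robot: the rails are reached from the robot's side, the tool slanted in beneath it. Above about 0.5 rad it stays where left; lower it springs up again unless caught. The catch gives at 0.03 to 0.07 rad, at 6 to 12 N on the front cross bar, then holds it at 0.
- leaf_press (a point): Where to press: middle of the upper face of the leaf's front cross bar (24 mm wide), 180 mm from the hinge axis, 5 mm above the leaf's mid plane; swings with it, z square to the upper face. Leaf: 10 mm thick aluminium frame 96 mm wide with open windows, two bushes 7 mm proud at 55 and 135 mm from the hinge, red tab 48 mm wide at its front, to 217 mm. Shut, its underside is 4 mm above the bar.
- strip: Bystander: an aluminium strip 150 x 38 x 10 mm lying flat, silver-grey, not the workpiece. Origin: centre of its underside, x along its length.
- mallet: Bystander: wooden mallet lying on its side, 240 mm long: handle (22 mm thick) from 150 mm behind its origin along -x, head (90 mm across, 48 mm thick) from 42 to 90 mm ahead along +x. Origin: on the bench below it.
- tub: Bystander: white round tub with a blue lid, 120 mm across, 81 mm high. Origin: centre of its underside.
- jar: Bystander: glass jar with a white lid, 66 mm across, 100 mm high. Origin: centre of its underside.
- cup: Bystander: silver goblet, 80 mm across, 118 mm high. Origin: centre of its underside.
- rosette: Bystander: silver rosette ornament, about 65 mm across, 30 mm high. Origin: centre of its underside.
- brush: Bystander: a brush lying flat, under 30 mm high, about 200 mm long along its x. Origin: on the bench below it.
Not all that is in view belongs to the job. There is more than one size of the bar; the job needs the middle-sized.

How it is judged (in metres and radians):
On the way:
1. the bar lies home on the rails, within 2 mm of touching both side pins and the end stop, while the leaf is still open (x of bar in the frame of jig between -0.002 and 0.002 m and y of bar in the frame of jig between -0.002 and 0.002 m and z of bar in the frame of jig between 0.034 and 0.038 m and angle between the x axis of bar and the x axis of jig, either way round below 0.025 rad and value of joint leaf above 0.5 rad), for 0.2 s.
At the end, for the whole second after the job is handed in: The brass bar lies flat and still on the rest rails, its origin within 2 mm of the home position against the side pins and the end stop and its length within 0.025 rad of the jig's, and the leaf is held shut by its catch (below 0.02 rad) (x of bar in the frame of jig between -0.002 and 0.002 m and y of bar in the frame of jig between -0.002 and 0.002 m and z of bar in the frame of jig between 0.034 and 0.038 m and angle between the x axis of bar and the x axis of jig, either way round below 0.025 rad and angle between bar's own z axis and vertical below 0.04 rad and value of joint leaf below 0.02 rad and linear speed of bar below 0.01 m/s); the robot touches nothing.
It fails at once if the strip, mallet, tub, jar, goblet, rosette or brush is shifted by more than 25 mm (distance of any of strip, mallet, tub, jar, cup, rosette, brush from where it was at the start of the episode above 0.025 m).
It also fails if it takes over 64 s, if anything falls off the work surface, if the arm or the gripper's body presses on something with over 40 N, if the wrist force passes 120 N, or if a joint passes its speed limit or range.

## Working session

There is one attempt and no reset: what is moved stays moved. The work goes in short steps, Python scripts to look and compute and a tool call to move; the robot and the scene stay as the last step left them, time stands still between calls to the robot, and variables do not carry over. Pictures are saved under pics/ and viewed, about 8 in all and at most 12, crops included, and the job is handed in when it is done.

Besides the shell and the picture viewer there is one more tool, called after "Call:" as a command line: name --argument value ..., lists and objects as JSON in quotes. apply_moves: Moves the arm, as the interface text tells. Its arguments: {"type":"object","properties":{"motion":{"type":"array"},"squeeze":{"type":"number"}},"required":["motion"]}

```bash
ls; mkdir -p pics
cat > h.py <<'E'
import numpy as np, cv2
from rig import telemetry, get_image, camera_params, env
def save(name, img): cv2.imwrite(f'pics/{name}.png', cv2.cvtColor(img, cv2.COLOR_RGB2BGR))
def world(p, d, u, v):
    R=cv2.Rodrigues(np.array(p['rvec'],float))[0]; t=np.array(p['tvec'],float).ravel()
    u=np.asarray(u,float);v=np.asarray(v,float)
    z=d
    c=np.stack([(u-p['cx'])/p['fx']*z,(v-p['cy'])/p['fy']*z,z*np.ones_like(u)],-1)
    return (c-t)@R
def onplane(p,u,v,h):
    R=cv2.Rodrigues(np.array(p['rvec'],float))[0]; t=np.array(p['tvec'],float).ravel()
    o=-R.T@t; r=R.T@np.array([(u-p['cx'])/p['fx'],(v-p['cy'])/p['fy'],1.]); return o+r*(h-o[2])/r[2]
def proj(p,P): return cv2.projectPoints(np.array(P,float).reshape(-1,3),np.array(p['rvec'],float),np.array(p['tvec'],float),np.array([[p['fx'],0,p['cx']],[0,p['fy'],p['cy']],[0,0,1.]]),None)[0].reshape(-1,2)
E
python3 - <<'E'
from h import *
s=telemetry.observe(); print(s)
for n in ['top','side']:
    im,d=get_image(n); p=camera_params(n); print(n,p)
    np.savez(f'{n}0.npz',im=im,d=d,**p)
    save(n+'0',cv2.resize(im,(768,576),interpolation=cv2.INTER_CUBIC))
E
```

```text
pics
{'time_s': 0.0, 'q': array([-7.88547327e+01,  2.18423968e+01,  7.43857561e+01, -1.97814537e-03,
        8.38590119e+01, -1.23352743e+01]), 'qvel': array([-0.04255606,  0.03788592,  0.0305898 ,  0.01480765, -0.0227969 ,
       -0.03391267]), 'joint_efforts': array([-6.73655686e-04, -4.48462915e+01, -2.31282717e+01, -2.62537687e-04,
        4.71238236e-03, -2.90632691e-06]), 'position': array([ 0.21908034, -0.50418112,  0.24769268]), 'tool_rot': array([[ 9.17194008e-01,  3.98440767e-01, -3.27744962e-04],
       [ 3.98440795e-01, -9.17192850e-01,  1.48598509e-03],
       [ 2.91471702e-04, -1.49352358e-03, -9.99998842e-01]]), 'ft_force': array([-0.87992487,  0.22565552, -0.73917713]), 'wrist_torque': array([ 0.05073392, -0.021028  ,  0.04892314]), 'grip_width': 0.08552585276811532}
top {'fx': 405.1448294992542, 'fy': 405.1448294992542, 'cx': 258.28450503132007, 'cy': 194.85560404275643, 'rvec': array([ 2.10320514, -2.16447856,  0.17025469]), 'tvec': array([0.01535977, 0.47172267, 1.4486331 ])}
side {'fx': 449.9338120350252, 'fy': 449.9338120350252, 'cx': 247.51399282824954, 'cy': 190.53371723219408, 'rvec': array([ 0.93528637, -2.49468922,  1.01971146]), 'tvec': array([0.35467609, 0.27507513, 1.37413698])}
```

View pics/top0.png

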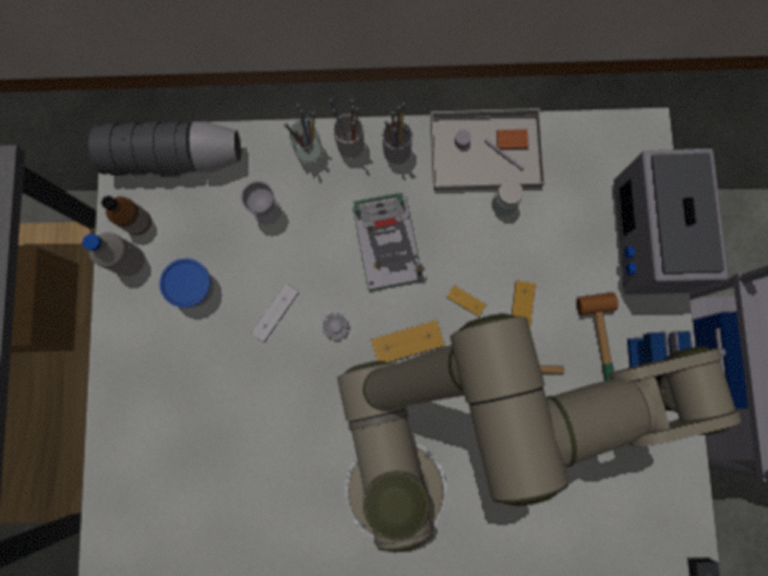

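View pics/side0.png

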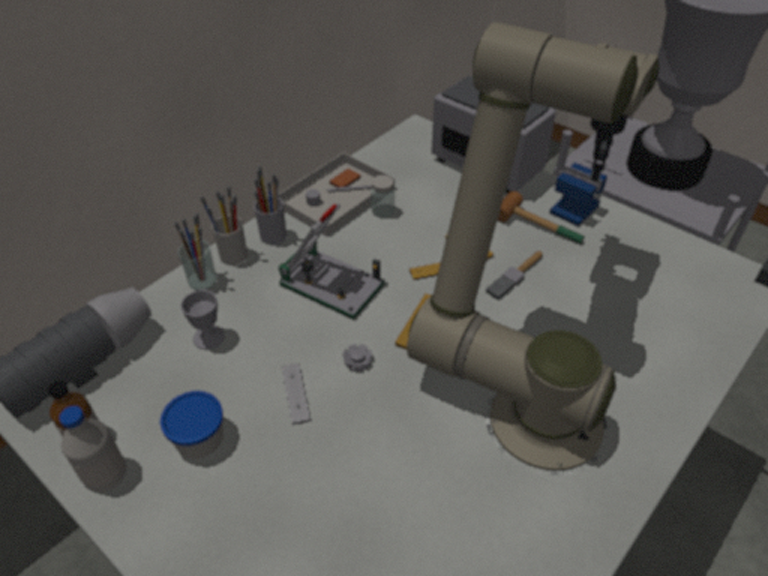

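The top view shows three brass bars: a large one near (408,340), a small one at (466,300), and one partly hidden at (523,300) that is probably the middle size. The jig plate corners are at about (354,203), (403,194), (425,280) and (369,290). The leaf is raised and the strip is at (276,313). Next I'll locate all of these roughly.

Run:
```python
from h import *
f=np.load('top0.npz'); p={k:f[k] for k in f if k not in('im','d')}; im=f['im'];d=f['d']
for n,u,v,h in [('c1',354,203,.02),('c2',403,194,.02),('c3',425,280,.02),('c4',369,290,.02),('tab',385,223,.2),('strip',276,313,.01),('jar',509,195,.1),('rosette',336,326,.03),('brushend',552,369,.02),('mallet',598,302,.04)]:
    P=onplane(p,u/1.5,v/1.5,h); q=world(p,d[int(v/1.5),int(u/1.5)],u/1.5,v/1.5); print(n,P.round(3),q.round(3))
hsv=cv2.cvtColor(im,cv2.COLOR_RGB2HSV)
m=cv2.inRange(hsv,(12,130,90),(30,255,255))
n,l,st,c=cv2.connectedComponentsWithStats(m)
for i in range(1,n):
    if st[i,4]>60:
        v,u=np.where(l==i); P=np.array([onplane(p,a,b,.012) for a,b in zip(u,v)])[:,:2]
        r=cv2.minAreaRect((P*1000).astype(np.float32)); print(st[i],r, np.median(world(p,d[v,u],u,v)[:,2]))
```

```text
c1 [0.707 0.08  0.02 ] [0.69  0.077 0.073]
c2 [ 0.727 -0.045  0.02 ] [ 0.735 -0.046 -0.002]
c3 [ 0.503 -0.092  0.02 ] [ 0.505 -0.093  0.008]
c4 [0.482 0.047 0.02 ] [0.485 0.048 0.003]
tab [0.601 0.002 0.2  ] [0.588 0.002 0.249]
strip [0.433 0.28  0.01 ] [0.433 0.28  0.009]
jar [ 0.69  -0.297  0.1  ] [ 0.689 -0.296  0.106]
rosette [0.394 0.13  0.03 ] [0.394 0.13  0.029]
brushend [ 0.275 -0.392  0.02 ] [ 0.275 -0.393  0.015]
mallet [ 0.433 -0.51   0.04 ] [ 0.432 -0.507  0.047]
[342 188  14  27 286] ((444.665771484375, -332.8009948730469), (45.585575103759766, 95.18807220458984), 79.58560943603516) 0.01393953066156008
[299 191  24  19 197] ((450.3221740722656, -192.4631805419922), (88.88833618164062, 30.626319885253906), 56.79909896850586) 0.010051236990906383
[388 197  23   8 132] ((438.5709533691406, -521.220458984375), (23.008886337280273, 83.48260498046875), 3.1305456161499023) 0.04962255871029558
[249 214  47  27 729] ((350.91925048828125, -43.45410919189453), (61.556739807128906, 164.51219177246094), 14.772269248962402) 0.016721435694524243
```

Only the bar near (0.43, -0.34) can be the middle one. The large bar's footprint is 165 x 62 mm and the small one's is 89 x 31 mm. The jig origin is around (0.60, 0.00) with a yaw of about 10°. I'll move over the bar and use the wrist camera.

Call:
apply_moves --motion '[{"tx": 4,"ty": -1.5,"tz": -2},{"tx": 8,"ty": -3,"tz": -3},{"tx": 11.5,"ty": -4,"tz": -4},{"tx": 15,"ty": -5.5,"tz": -5},{"tx": 18,"ty": -7,"tz": -6}]'

```text
invalid input
```

```bash
cat > wr.py <<'E'
import sys
from h import *
n=sys.argv[1]; s=telemetry.observe(); p=camera_params('wrist'); im,d=get_image('wrist')
np.savez(n+'.npz',im=im,d=d,**p); save(n,cv2.resize(im,(768,576),interpolation=cv2.INTER_CUBIC))
print(s['time_s'],s['position'].round(4),s['tool_rot'].round(3).tolist())
R=cv2.Rodrigues(p['rvec'])[0]; print('cam',(-R.T@p['tvec']).round(3),'fwd',R[2].round(2),'imgx',R[0].round(2))
E
python3 wr.py w0
```

```text
0.1 [ 0.2191 -0.5042  0.2478] [[0.917, 0.398, -0.0], [0.398, -0.917, 0.001], [0.0, -0.001, -1.0]]
cam [ 0.28  -0.477  0.372] fwd [-0.25 -0.11 -0.96] imgx [ 0.4  -0.92 -0.  ]
```

View pics/w0.png

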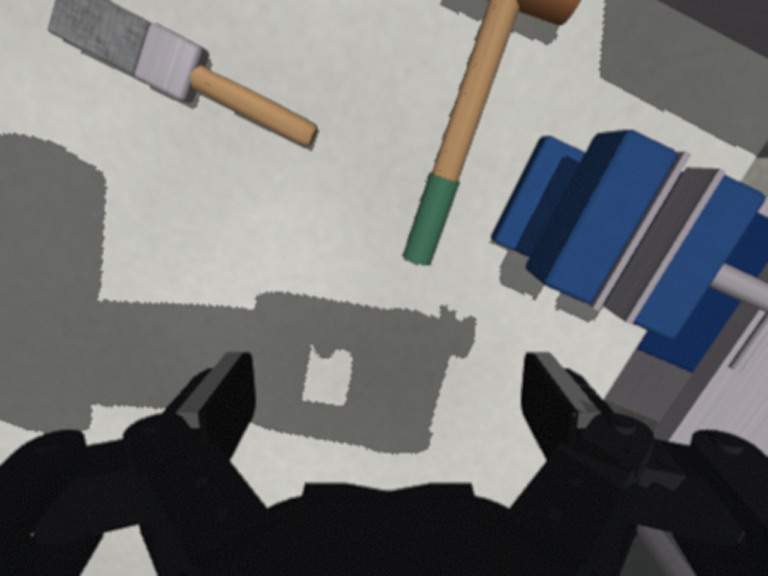

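The move was refused, probably because each row needs every field. This view shows the brush at (190,70), the mallet handle at (470,130) and the fingers at the bottom. The bar isn't in it. I'll retry with full rows.

Call:
apply_moves --motion '[{"tx": 3.5,"ty": -1.5,"tz": -1,"turn": 0,"jaw": 1},{"tx": 7,"ty": -3,"tz": -2,"turn": 0,"jaw": 1},{"tx": 10.5,"ty": -4,"tz": -3,"turn": 0,"jaw": 1},{"tx": 14,"ty": -5.5,"tz": -4,"turn": 0,"jaw": 1},{"tx": 17,"ty": -7,"tz": -5,"turn": 0,"jaw": 1}]'

```text
time_s: 0.57
position: [0.3484, -0.3707, 0.2982]
tool_rot: [[0.917, 0.399, -0.0], [0.399, -0.917, 0.002], [0.0, -0.002, -1.0]]
ft_force: [0.5, -0.1, -0.3]
grip_width: 0.0858
```

```bash
python3 wr.py w1
```

```text
0.5667 [ 0.3484 -0.3707  0.2982] [[0.917, 0.399, -0.0], [0.399, -0.917, 0.002], [0.0, -0.002, -1.0]]
cam [ 0.41  -0.343  0.423] fwd [-0.25 -0.11 -0.96] imgx [ 0.4  -0.92 -0.  ]
```

View pics/w1.png

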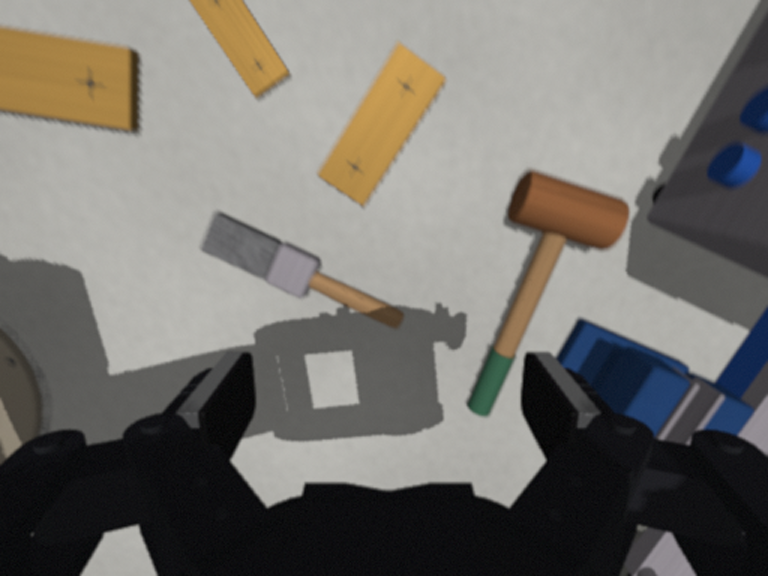

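The middle bar is fully in view, with corners at (402,43), (445,78), (363,206) and (319,175) and scribed crosses at (406,87) and (355,167). Next I'll measure its pose.

```bash
cat > bar.py <<'E'
import sys
from h import *
def rects(n,h,amin=500):
    f=np.load(n+'.npz'); p={k:f[k] for k in f if k not in('im','d')}; im=f['im'];d=f['d']
    hsv=cv2.cvtColor(im,cv2.COLOR_RGB2HSV); m=cv2.inRange(hsv,(12,110,90),(30,255,255))
    m=cv2.morphologyEx(m,cv2.MORPH_CLOSE,np.ones((5,5)))
    n,l,st,c=cv2.connectedComponentsWithStats(m)
    for i in range(1,n):
        if st[i,4]>amin:
            v,u=np.where(l==i); P=np.array([onplane(p,a,b,h) for a,b in zip(u,v)])[:,:2]
            r=cv2.minAreaRect((P*1000).astype(np.float32)); b=cv2.boxPoints(r)
            e=max([b[1]-b[0],b[2]-b[1]],key=np.linalg.norm)
            print(st[i],np.round(r[0],1),np.round(r[1],1),'yaw',np.degrees(np.arctan2(e[1],e[0])).round(1),'z',np.median(world(p,d[v,u],u,v)[:,2]).round(4))
if __name__=='__main__': rects(sys.argv[1],float(sys.argv[2]))
E
python3 bar.py w1 0.012
```

```text
[ 127    0   65   64 1916] [ 448.9 -193.5] [86.6 36.3] yaw 55.9 z 0.0074
[   0   19   88   67 4710] [358.5 -66.7] [ 63.8 111. ] yaw -75.4 z 0.0143
[ 213   30   83  106 3753] [ 429.3 -327. ] [ 47.6 128. ] yaw -10.5 z 0.0108
[ 330  115   89  122 3256] [ 373.2 -531.2] [175.  97.] yaw 12.0 z 0.0422
```

Call:
apply_moves --motion '[{"tx": 1,"ty": 0,"tz": 2,"turn": 7,"jaw": 1},{"tx": 2,"ty": -0.5,"tz": 5,"turn": 14,"jaw": 1},{"tx": 3,"ty": -1.5,"tz": 8,"turn": 21,"jaw": 1},{"tx": 4,"ty": -2.5,"tz": 11,"turn": 28,"jaw": 1},{"tx": 5.4,"ty": -3.3,"tz": 14,"turn": 34,"jaw": 1}]'

```text
time_s: 1.03
position: [0.3875, -0.3144, 0.1594]
tool_rot: [[0.983, -0.185, 0.003], [-0.185, -0.983, 0.0], [0.003, -0.001, -1.0]]
ft_force: [0.6, -0.3, -0.1]
grip_width: 0.0854
```

Run:
```python
from h import *
s=telemetry.observe(); R=s['tool_rot']; P=s['position']; print(env.tip_extent, P, R.round(3).tolist())
y=np.radians(-10.5); c=np.array([.4293,-.327])-0.044*np.array([np.cos(y),np.sin(y)])
g=np.array([*c,0.020]); print('shift cm',(R.T@(g-P)*100).round(2)); print('tool x yaw',np.degrees(np.arctan2(R[1,0],R[0,0])))
```

```text
0.017 [ 0.38753034 -0.3143544   0.159383  ] [[0.983, -0.185, 0.003], [-0.185, -0.983, 0.0], [0.003, -0.001, -1.0]]
shift cm [-0.1   0.49 13.94]
tool x yaw -10.653012901694131
```

Call:
apply_moves --motion '[{"tx": -0.1,"ty": 0.5,"tz": 3.5,"turn": 0,"jaw": 1},{"tx": -0.1,"ty": 0.5,"tz": 7,"turn": 0,"jaw": 1},{"tx": -0.1,"ty": 0.5,"tz": 10.5,"turn": 0,"jaw": 1},{"tx": -0.1,"ty": 0.5,"tz": 12.5,"turn": 0,"jaw": 1},{"tx": -0.1,"ty": 0.5,"tz": 13,"turn": 0,"jaw": 1}]'

```text
time_s: 1.45
position: [0.3849, -0.3177, 0.0262]
tool_rot: [[0.983, -0.185, -0.001], [-0.185, -0.983, 0.005], [-0.002, -0.005, -1.0]]
ft_force: [0.0, -0.0, 0.4]
grip_width: 0.0854
```

Call:
apply_moves --motion '[{"tx": 0,"ty": 0,"tz": 0.5,"turn": 0,"jaw": 1},{"tx": 0,"ty": 0,"tz": 0.9,"turn": 0,"jaw": 1},{"tx": 0,"ty": 0,"tz": 0.9,"turn": 0,"jaw": 1}]'

```text
time_s: 1.7
position: [0.385, -0.3179, 0.0175]
tool_rot: [[0.983, -0.185, -0.001], [-0.185, -0.983, 0.005], [-0.001, -0.005, -1.0]]
ft_force: [-0.3, 0.4, 0.8]
grip_width: 0.0855
```

```bash
python3 wr.py w2; python3 -c "
from h import *
print(telemetry.observe()['ft_force'])
f=np.load('w2.npz');im=f['im'];save('w2c',cv2.resize(im[120:384],(768,396),interpolation=cv2.INTER_CUBIC))"
```

```text
1.7 [ 0.385  -0.3179  0.0175] [[0.983, -0.185, -0.001], [-0.185, -0.983, 0.005], [-0.001, -0.005, -1.0]]
cam [ 0.451 -0.331  0.142] fwd [-0.26  0.05 -0.96] imgx [-0.19 -0.98 -0.  ]
[0.12432516 0.14581715 0.25945952]
```

View pics/w2c.png

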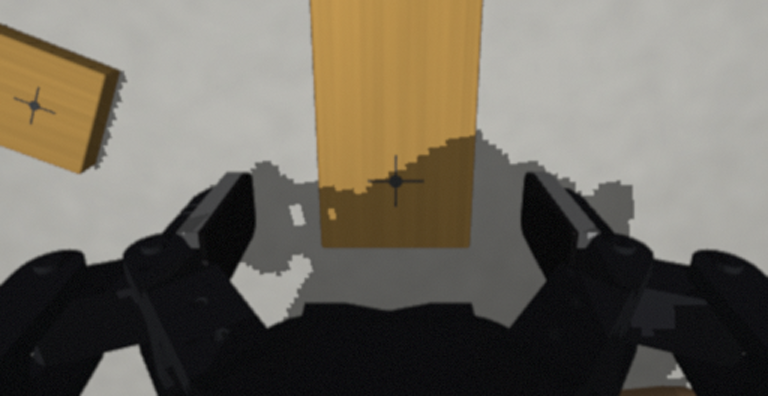

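The bar sits centred between the open pads and its near end shows at crop row 247. I'll close on it.

Call:
apply_moves --motion '[{"tx": 0,"ty": 0,"tz": -0.1,"turn": 0,"jaw": 0},{"tx": 0,"ty": 0,"tz": -0.1,"turn": 0,"jaw": -0.2},{"tx": 0,"ty": 0,"tz": -0.1,"turn": 0,"jaw": -0.5},{"tx": 0,"ty": 0,"tz": -0.1,"turn": 0,"jaw": -1},{"tx": 0,"ty": 0,"tz": -0.1,"turn": 0,"jaw": -1}]' --squeeze 110

```text
time_s: 2.17
position: [0.3855, -0.3186, 0.0207]
tool_rot: [[0.983, -0.185, 0.001], [-0.185, -0.983, 0.002], [0.001, -0.002, -1.0]]
ft_force: [-3.2, 0.9, 16.6]
grip_width: 0.0462
```

Call:
apply_moves --motion '[{"tx": 0,"ty": 0,"tz": 0,"turn": 0,"jaw": -1},{"tx": 0,"ty": 0,"tz": 0,"turn": 0,"jaw": -1},{"tx": 0,"ty": 0,"tz": 0,"turn": 0,"jaw": -1}]'

```text
time_s: 2.42
position: [0.3855, -0.3187, 0.0208]
tool_rot: [[0.983, -0.185, 0.002], [-0.185, -0.983, 0.002], [0.001, -0.002, -1.0]]
ft_force: [-0.8, 0.3, 1.8]
grip_width: 0.046
```

Call:
apply_moves --motion '[{"tx": 0,"ty": 0,"tz": -0.5,"turn": 0,"jaw": -1},{"tx": 0,"ty": 0,"tz": -1.5,"turn": 0,"jaw": -1},{"tx": 0,"ty": 0,"tz": -3,"turn": 0,"jaw": -1},{"tx": 0,"ty": 0,"tz": -5,"turn": 0,"jaw": -1},{"tx": 0,"ty": 0,"tz": -7,"turn": 0,"jaw": -1}]'

```text
time_s: 2.83
position: [0.3848, -0.3181, 0.091]
tool_rot: [[0.983, -0.185, -0.0], [-0.185, -0.983, 0.004], [-0.001, -0.004, -1.0]]
ft_force: [1.1, -0.3, -4.8]
grip_width: 0.0461
```

```bash
python3 wr.py w3; python3 -c "
from h import *
s=telemetry.observe();print(s['ft_force'],s['wrist_torque'])
f=np.load('w3.npz');p={k:f[k] for k in f if k not in('im','d')};d=f['d']
for v in range(0,280,35): print(v,d[v,256],world(p,d[v,256],256,v).round(4))
"
```

```text
2.8333 [ 0.3848 -0.3181  0.091 ] [[0.983, -0.185, -0.0], [-0.185, -0.983, 0.004], [-0.001, -0.004, -1.0]]
cam [ 0.451 -0.331  0.215] fwd [-0.26  0.05 -0.96] imgx [-0.19 -0.98 -0.  ]
[ 2.23098855 -1.81481546  0.073364  ] [-0.15129999  0.04123763 -0.0112142 ]
0 0.12077351 [ 0.4908 -0.337   0.0786]
35 0.124160886 [ 0.4781 -0.3345  0.0787]
70 0.12776321 [ 0.4648 -0.332   0.0788]
105 0.1312815 [ 0.4506 -0.3293  0.0791]
140 0.1348391 [ 0.4356 -0.3264  0.0797]
175 0.1389362 [ 0.4197 -0.3234  0.08  ]
210 0.14276941 [ 0.403  -0.3202  0.0808]
245 0.14803052 [ 0.3849 -0.3167  0.0805]
```

The grip holds: the bar is level to about 1° and its top is at 0.0795. The fingertips brushed the bench at 17 N while closing. Next I'll measure the jig from an enlarged crop of the top view.

```bash
python3 -c "
from h import *
f=np.load('top0.npz');im=f['im'][120:200,215:303];im=cv2.convertScaleAbs(im,alpha=1.4,beta=10)
save('jigtop',cv2.resize(im,None,fx=7,fy=7,interpolation=cv2.INTER_CUBIC))"
```

```text
(no output)
```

View pics/jigtop.png

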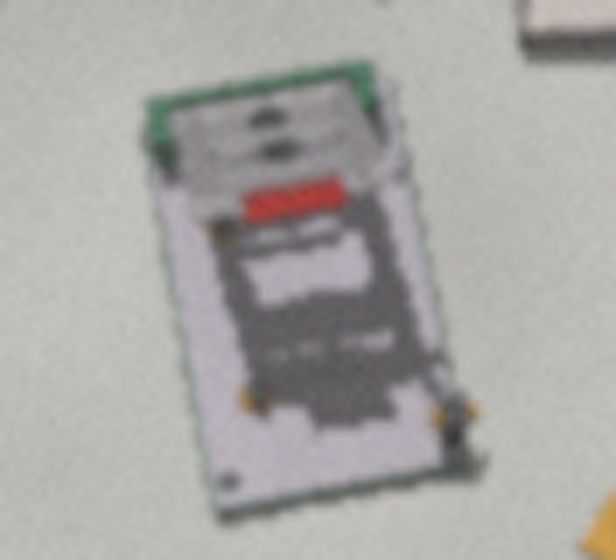

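The crop shows the jig with +x up and +y left. The pins are at (222,230) and (257,400), the near-left plate corner is at (219,508), the catch post is near (455,415), the far-right corner is at (390,78), and the red tab runs from (243,200) to (345,190). I'll fit the pose to these.

Run:
```python
from h import *
from scipy.optimize import least_squares
f=np.load('top0.npz'); p={k:f[k] for k in f if k not in('im','d')}
t=lambda x,y:(215+(x+.5)/7-.5,120+(y+.5)/7-.5)
pts=[((219,508),(-105,66,20)),((222,230),(48,31,45)),((257,400),(-48,31,45)),((392,80),(115,-74,20)),((147,100),(112,58,67)),((374,66),(112,-58,67))]
obs=np.array([t(*a) for a,_ in pts]);J=np.array([b for _,b in pts])/1000.
def W(q,J=J):
    c,s=np.cos(q[2]),np.sin(q[2]); return np.c_[q[0]+c*J[:,0]-s*J[:,1],q[1]+s*J[:,0]+c*J[:,1],J[:,2]]
r=least_squares(lambda q:(proj(p,W(q))-obs).ravel(),[.6,0,.17],loss='soft_l1')
print(r.x,np.degrees(r.x[2]));print((proj(p,W(r.x))-obs).round(2))
# tab angle
for u,v in [(245,218),(347,206),(245,195),(343,180)]:
    a,b=t(u,v); d=f['d']; q=world(p,d[round(b),round(a)],a,b); c,s=np.cos(r.x[2]),np.sin(r.x[2]); e=q-[*r.x[:2],0]; print('tab jig',(c*e[0]+s*e[1]).round(3),(-s*e[0]+c*e[1]).round(3),q[2].round(3))
```

```text
[0.59432767 0.00191617 0.16231959] 9.300227596189371
[[-0.57  1.77]
 [ 0.41 -1.19]
 [ 0.23 -0.69]
 [ 0.15  0.2 ]
 [ 0.53  0.64]
 [-1.06 -0.28]]
tab jig 0.05 0.02 0.037
tab jig 0.051 -0.036 0.019
tab jig 0.006 0.023 0.234
tab jig 0.006 -0.024 0.227
```

Call:
apply_moves --motion '[{"tx": -0.2,"ty": -1.5,"tz": -2.5,"turn": 0,"jaw": -1},{"tx": -0.5,"ty": -4.5,"tz": -5,"turn": -4,"jaw": -1},{"tx": -0.8,"ty": -8,"tz": -7,"turn": -8,"jaw": -1},{"tx": -1,"ty": -11.5,"tz": -7,"turn": -12,"jaw": -1},{"tx": -1.2,"ty": -15,"tz": -7,"turn": -15,"jaw": -1}]'

```text
time_s: 3.3
position: [0.4015, -0.1683, 0.1648]
tool_rot: [[0.997, 0.079, 0.004], [0.079, -0.997, -0.002], [0.004, 0.002, -1.0]]
ft_force: [0.6, 0.6, -5.3]
grip_width: 0.0458
```

```bash
cat > go.py <<'E'
import sys
from h import *
JIG=np.array([.5943,.0019,np.radians(9.3)])
try: JIG=np.load('jig.npy')
except Exception: pass
def jw(x,y):
    c,s=np.cos(JIG[2]),np.sin(JIG[2]); return np.array([JIG[0]+(c*x-s*y)/1000,JIG[1]+(s*x+c*y)/1000])
def wj(P):
    c,s=np.cos(JIG[2]),np.sin(JIG[2]); e=np.array(P[:2])-JIG[:2]; return 1000*np.array([c*e[0]+s*e[1],-s*e[0]+c*e[1]])
if __name__=='__main__':
    s=telemetry.observe(); R=s['tool_rot'];P=s['position']; yaw=np.degrees(np.arctan2(R[1,0],R[0,0]))
    print('t',s['time_s'].__round__(2),'jig tool',wj(P).round(1),'z',P[2].round(4),'yaw rel',(yaw-np.degrees(JIG[2])).round(2),'F',s['ft_force'].round(1),'w',round(s['grip_width'],4))
    a=list(map(float,sys.argv[1:]))
    for i in range(0,len(a),4):
        x,y,z,r=a[i:i+4]; g=np.array([*jw(x,y),z/1000]); print('shift cm',(R.T@(g-P)*100).round(2),'turn',(yaw-np.degrees(JIG[2])-r).round(1))
E
python3 go.py -180 -10 160 0
```

```text
t 3.3 jig tool [-217.8 -136.8] z 0.1648 yaw rel -4.79 F [ 0.6  0.6 -5.3] w 0.0458
shift cm [  2.71 -12.95   0.46] turn -4.8
```

Go to a viewing point behind the jig, then look with the wrist camera.

Call:
apply_moves --motion '[{"tx": 0.5,"ty": -3,"tz": 0,"turn": -2,"jaw": -1},{"tx": 1,"ty": -6.5,"tz": 0,"turn": -4,"jaw": -1},{"tx": 2,"ty": -10,"tz": 0.2,"turn": -4.8,"jaw": -1},{"tx": 2.7,"ty": -12.9,"tz": 0.4,"turn": -4.8,"jaw": -1},{"tx": 2.7,"ty": -12.9,"tz": 0.4,"turn": -4.8,"jaw": -1}]'

```text
time_s: 3.72
position: [0.4172, -0.033, 0.1596]
tool_rot: [[0.986, 0.166, 0.002], [0.166, -0.986, 0.001], [0.002, -0.0, -1.0]]
ft_force: [-0.8, -0.6, -5.8]
grip_width: 0.0455
```

```bash
python3 wr.py w4; python3 go.py -120 -12 90 0 -64.5 -12 80 0
```

```text
3.7167 [ 0.4172 -0.033   0.1596] [[0.986, 0.166, 0.002], [0.166, -0.986, 0.001], [0.002, -0.0, -1.0]]
cam [ 0.483 -0.021  0.284] fwd [-0.26 -0.04 -0.96] imgx [ 0.17 -0.99  0.  ]
t 3.77 jig tool [-180.4   -8. ] z 0.1597 yaw rel 0.26 F [ 0.  -1.1 -5.2] w 0.046
shift cm [6.02 0.42 6.99] turn 0.3
shift cm [11.57  0.45  8.  ] turn 0.3
```

View pics/w4.png

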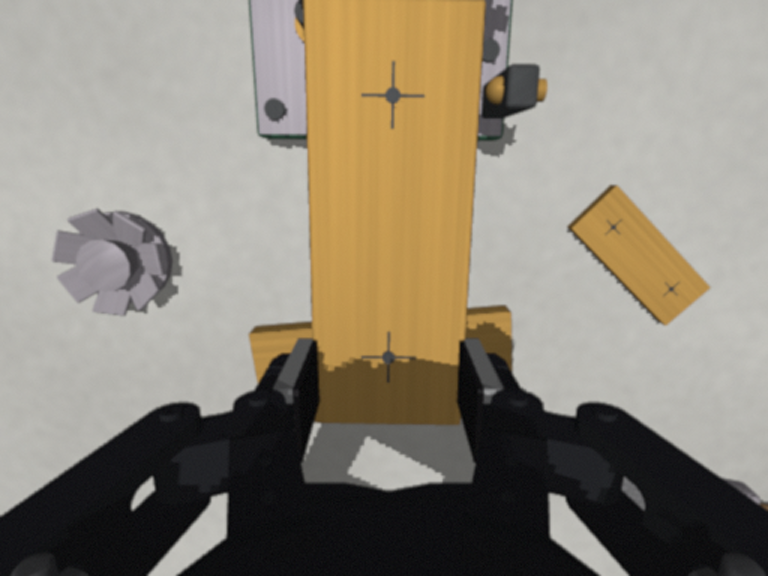

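The view shows the plate's near corners at (259,135) and (503,137), its left edge reaching (250,0), and the catch ball at (494,90). I'll refine the jig pose with these.

Run:
```python
from h import *
f=np.load('w4.npz'); p={k:f[k] for k in f if k not in('im','d')}
t=lambda u,v:((u+.5)/1.5-.5,(v+.5)/1.5-.5)
A=onplane(p,*t(259,134),.02);B=onplane(p,*t(503,136),.02);C=onplane(p,*t(250,0),.02);D=onplane(p,*t(494,90),.063)
print(A,B,C,D, np.linalg.norm(A-B))
y=(A-B)/np.linalg.norm(A-B); print('yaw from near edge',np.degrees(np.arctan2(-y[0],y[1])),'from left edge',np.degrees(np.arctan2(*(C-A)[1::-1])))
for yaw in (9.3,):
    a=np.radians(yaw);R=np.array([[np.cos(a),-np.sin(a)],[np.sin(a),np.cos(a)]])
    for P,j in((A,(-105,66)),(B,(-105,-74)),(D,(-85,-58))): print((P[:2]-R@np.array(j)/1000).round(4))
```

```text
[0.48377766 0.05200179 0.02      ] [ 0.50540284 -0.08323475  0.02      ] [0.54934749 0.06260028 0.02      ] [ 0.52062819 -0.06441357  0.063     ] 0.13695462506293687
yaw from near edge 9.085041478371393 from left edge 9.18168774178967
[0.5981 0.0038]
[0.5971 0.0068]
[0.5951 0.0066]
```

```bash
python3 - <<'E'
import numpy as np
np.save('jig.npy',[.597,.0055,np.radians(9.15)])
E
python3 go.py -150 -12 95 0 -64.5 -12 72 0
```

```text
t 3.77 jig tool [-183.6  -11.6] z 0.1597 yaw rel 0.41 F [ 0.  -1.1 -5.2] w 0.046
shift cm [3.35 0.06 6.48] turn 0.4
shift cm [11.89  0.12  8.8 ] turn 0.4
```

Call:
apply_moves --motion '[{"tx": 1.5,"ty": 0,"tz": 3.2,"turn": 0.4,"jaw": -1},{"tx": 3.4,"ty": 0,"tz": 6,"turn": 0.4,"jaw": -1},{"tx": 6,"ty": 0.1,"tz": 7.5,"turn": 0.4,"jaw": -1},{"tx": 9,"ty": 0.1,"tz": 8,"turn": 0.4,"jaw": -1},{"tx": 11.9,"ty": 0.1,"tz": 8.5,"turn": 0.4,"jaw": -1}]'

```text
time_s: 4.18
position: [0.5358, -0.017, 0.0731]
tool_rot: [[0.987, 0.158, -0.001], [0.158, -0.987, -0.0], [-0.001, 0.0, -1.0]]
ft_force: [0.3, -0.3, -5.1]
grip_width: 0.0458
```

Call:
apply_moves --motion '[{"tx": 0.2,"ty": 0,"tz": 0.6,"turn": 0,"jaw": -1},{"tx": 0.2,"ty": 0,"tz": 1,"turn": 0,"jaw": -1},{"tx": 0.2,"ty": 0,"tz": 1.2,"turn": 0,"jaw": -1}]'

```text
time_s: 4.43
position: [0.5367, -0.0171, 0.0597]
tool_rot: [[0.988, 0.157, -0.004], [0.157, -0.988, 0.0], [-0.004, -0.001, -1.0]]
ft_force: [-0.5, 0.2, -4.5]
grip_width: 0.0459
```

```bash
python3 go.py -64.5 -12 58 0
```

```text
t 4.43 jig tool [-63.1 -12.8] z 0.0597 yaw rel -0.09 F [-0.5  0.2 -4.5] w 0.0459
shift cm [-0.14 -0.08  0.18] turn -0.1
```

Call:
apply_moves --motion '[{"tx": 0,"ty": 0,"tz": 0.1,"turn": 0,"jaw": -1},{"tx": 0,"ty": 0,"tz": 0.2,"turn": 0,"jaw": -1},{"tx": 0,"ty": 0,"tz": 0.2,"turn": 0,"jaw": -1}]'

```text
time_s: 4.68
position: [0.5361, -0.0174, 0.058]
tool_rot: [[0.988, 0.157, -0.004], [0.157, -0.988, 0.0], [-0.004, -0.001, -1.0]]
ft_force: [-1.4, -0.4, -3.9]
grip_width: 0.0461
```

Call:
apply_moves --motion '[{"tx": 0,"ty": 0,"tz": 0.1,"turn": 0,"jaw": -1},{"tx": 0,"ty": 0,"tz": 0.2,"turn": 0,"jaw": -1},{"tx": 0,"ty": 0,"tz": 0.2,"turn": 0,"jaw": -1}]'

```text
time_s: 4.93
position: [0.536, -0.0176, 0.0568]
tool_rot: [[0.988, 0.157, -0.004], [0.157, -0.988, -0.0], [-0.004, -0.0, -1.0]]
ft_force: [-3.0, -0.1, 3.2]
grip_width: 0.0463
```

```bash
python3 wr.py w5; python3 go.py
python3 - <<'E'
from h import *
f=np.load('w5.npz');p={k:f[k] for k in f if k not in('im','d')};d=f['d']
for v in range(0,280,35): print(v,world(p,d[v,256],256,v).round(4))
E
```

```text
4.9333 [ 0.536  -0.0176  0.0568] [[0.988, 0.157, -0.004], [0.157, -0.988, -0.0], [-0.004, -0.0, -1.0]]
cam [ 0.603 -0.006  0.181] fwd [-0.27 -0.04 -0.96] imgx [ 0.16 -0.99  0.  ]
t 4.98 jig tool [-63.9 -13.1] z 0.0568 yaw rel -0.12 F [-3.2 -1.4  5.8] w 0.0458
0 [6.413e-01 6.000e-04 4.700e-02]
35 [ 0.6291 -0.0013  0.046 ]
70 [ 0.6157 -0.0034  0.0474]
105 [ 0.6017 -0.0056  0.0465]
140 [ 0.5868 -0.0079  0.0464]
175 [ 0.5711 -0.0104  0.0474]
210 [ 0.5543 -0.013   0.0478]
245 [ 0.536  -0.0158  0.0471]
```

The bar is on both rails, with its top at about 47 mm. I'll release it with a small opening to avoid the near pin, then lift.

Call:
apply_moves --motion '[{"tx": 0,"ty": 0,"tz": 0,"turn": 0,"jaw": 0.2},{"tx": 0,"ty": 0,"tz": 0,"turn": 0,"jaw": 0.2},{"tx": 0,"ty": 0,"tz": 0,"turn": 0,"jaw": 0.2},{"tx": 0,"ty": 0,"tz": 0,"turn": 0,"jaw": 0.2}]'

```text
time_s: 5.32
position: [0.5363, -0.0176, 0.0569]
tool_rot: [[0.988, 0.157, -0.003], [0.157, -0.988, -0.0], [-0.003, -0.0, -1.0]]
ft_force: [-0.1, -0.2, -1.0]
grip_width: 0.051
```

Call:
apply_moves --motion '[{"tx": 0,"ty": 0,"tz": -0.4,"turn": 0,"jaw": 0.2},{"tx": -0.3,"ty": 0,"tz": -1,"turn": 0,"jaw": 0.2},{"tx": -1.5,"ty": 0,"tz": -2,"turn": 0,"jaw": 0},{"tx": -4,"ty": 0,"tz": -3,"turn": 0,"jaw": -0.5},{"tx": -7,"ty": 0,"tz": -5,"turn": 0,"jaw": -1}]'

```text
time_s: 5.73
position: [0.4665, -0.0285, 0.1067]
tool_rot: [[0.988, 0.158, -0.004], [0.158, -0.988, 0.0], [-0.004, -0.001, -1.0]]
ft_force: [-0.2, -1.0, -0.4]
grip_width: 0.0194
```

Call:
apply_moves --motion '[{"tx": -1,"ty": 0,"tz": -1,"turn": 0,"jaw": -1},{"tx": -1,"ty": 0,"tz": -1.5,"turn": 0,"jaw": -1},{"tx": -1,"ty": 0,"tz": -1.5,"turn": 0,"jaw": -1},{"tx": -1,"ty": 0,"tz": -1.5,"turn": 0,"jaw": -1}]'

```text
time_s: 6.07
position: [0.4575, -0.0302, 0.122]
tool_rot: [[0.988, 0.158, -0.003], [0.158, -0.988, -0.0], [-0.003, -0.0, -1.0]]
ft_force: [-0.4, 0.3, -0.2]
grip_width: -0.0001
```

```bash
python3 wr.py w6; python3 go.py
```

```text
6.0667 [ 0.4575 -0.0302  0.122 ] [[0.988, 0.158, -0.003], [0.158, -0.988, -0.0], [-0.003, -0.0, -1.0]]
cam [ 0.524 -0.019  0.246] fwd [-0.27 -0.04 -0.96] imgx [ 0.16 -0.99  0.  ]
t 6.12 jig tool [-143.5  -13. ] z 0.1215 yaw rel -0.07 F [ 0.3 -0.3 -0.7] w -0.0001
```

View pics/w6.png

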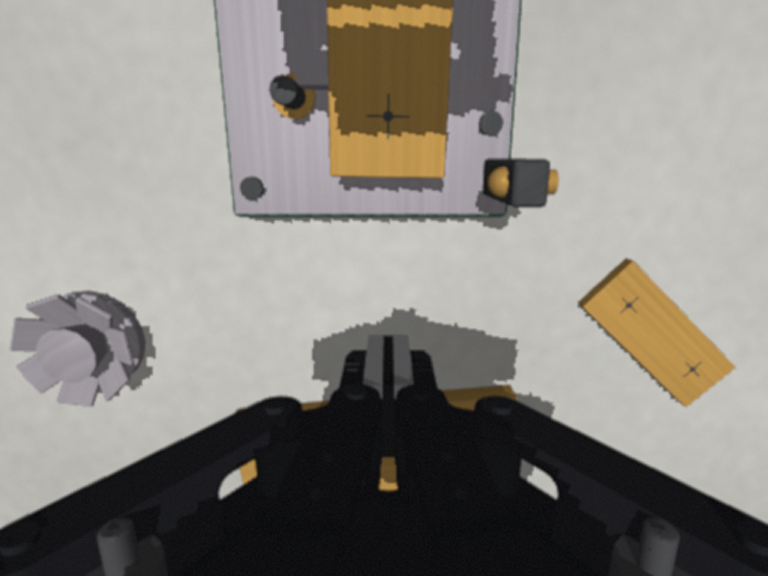

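The bar is on the rails. Its near corners are at (330,177) and (445,178), the near pin top is at (285,90), the plate corners are at (235,214) and (507,214), and the ball is at (500,183). Next I'll refine the jig pose and measure the gaps.

```bash
python3 - <<'E'
from h import *
from scipy.optimize import least_squares
f=np.load('w6.npz'); p={k:f[k] for k in f if k not in('im','d')}
t=lambda u,v:((u+.5)/1.5-.5,(v+.5)/1.5-.5)
pts=[((235,213),(-105,66,20)),((507,213),(-105,-74,20)),((285,90),(-48,31,45)),((499,183),(-85,-58,63))]
obs=np.array([t(*a) for a,_ in pts]);J=np.array([b for _,b in pts])/1000.
def W(q,J=J):
    c,s=np.cos(q[2]),np.sin(q[2]); return np.c_[q[0]+c*J[:,0]-s*J[:,1],q[1]+s*J[:,0]+c*J[:,1],J[:,2]]
r=least_squares(lambda q:(proj(p,W(q))-obs).ravel(),[.6,0,.17])
print(r.x,np.degrees(r.x[2]));print((proj(p,W(r.x))-obs).round(2)); np.save('jig.npy',r.x)
import go
for u,v in [(330,177),(445,178),(328,0),(453,0)]: print(go.wj(onplane(p,*t(u,v),.048)).round(1))
E
python3 go.py -105 -12 58 0
```

```text
[0.59649131 0.00487103 0.15438987] 8.845887981285744
[[-2.14  2.15]
 [ 1.58  2.71]
 [-1.15 -2.02]
 [ 1.56 -1.31]]
[-84.3  12.4]
[-84.6 -37.3]
[-16.9  11. ]
[-16.7 -37.9]
t 6.12 jig tool [-142.8  -13.2] z 0.1215 yaw rel 0.23 F [ 0.3 -0.3 -0.7] w -0.0001
shift cm [ 3.81 -0.1   6.34] turn 0.2
```

Run:
```python
from h import *
f=np.load('w6.npz');p={k:f[k] for k in f if k not in('im','d')};d=f['d']
for v in range(218,262,4): print(v,[world(p,d[v,u],u,v).round(4)[[0,2]].tolist() for u in (250,266)])
f=np.load('w2.npz');p={k:f[k] for k in f if k not in('im','d')};d=f['d']
for v in range(232,262,4): print(v,[world(p,d[v,u],u,v).round(4)[[0,2]].tolist() for u in (165,)])
```

```text
218 [[0.4265, -0.0008], [0.4289, -0.0005]]
222 [[0.4225, -0.0014], [0.4247, -0.0016]]
226 [[0.4665, 0.111], [0.4681, 0.1119]]
230 [[0.4667, 0.1163], [0.4674, 0.1151]]
234 [[0.4669, 0.121], [0.4675, 0.1199]]
238 [[0.4675, 0.1265], [0.4674, 0.1241]]
242 [[0.4672, 0.1298], [0.4678, 0.1289]]
246 [[0.4666, 0.1324], [0.4681, 0.1333]]
250 [[0.4669, 0.1365], [0.4681, 0.1367]]
254 [[0.4671, 0.1402], [0.4682, 0.1403]]
258 [[0.4658, 0.141], [0.467, 0.1414]]
232 [[0.3968, -0.0018]]
236 [[0.4021, 0.0173]]
240 [[0.4002, 0.0174]]
244 [[0.3986, 0.0182]]
248 [[0.3967, 0.0183]]
252 [[0.3946, 0.018]]
256 [[0.3932, 0.0193]]
260 [[0.3911, 0.0189]]
```

Call:
apply_moves --motion '[{"tx": 1.5,"ty": -0.1,"tz": 2,"turn": 0.2,"jaw": -1},{"tx": 2.8,"ty": -0.1,"tz": 5,"turn": 0.2,"jaw": -1},{"tx": 2.8,"ty": -0.1,"tz": 6.6,"turn": 0.2,"jaw": -1},{"tx": 3.6,"ty": -0.1,"tz": 6.6,"turn": 0.2,"jaw": -1},{"tx": 4.4,"ty": -0.1,"tz": 6.6,"turn": 0.2,"jaw": -1}]'

```text
time_s: 6.53
position: [0.5009, -0.0219, 0.0545]
tool_rot: [[0.988, 0.154, -0.006], [0.154, -0.988, 0.001], [-0.006, -0.002, -1.0]]
ft_force: [0.6, -0.3, 0.6]
grip_width: 0.0001
```

Call:
apply_moves --motion '[{"tx": 0.3,"ty": 0,"tz": 0,"turn": 0,"jaw": -1},{"tx": 0.6,"ty": 0,"tz": 0,"turn": 0,"jaw": -1},{"tx": 0.9,"ty": 0,"tz": 0,"turn": 0,"jaw": -1},{"tx": 1.2,"ty": 0,"tz": 0,"turn": 0,"jaw": -1}]'

```text
time_s: 6.87
position: [0.5126, -0.02, 0.0551]
tool_rot: [[0.988, 0.154, -0.007], [0.154, -0.988, 0.001], [-0.007, -0.002, -1.0]]
ft_force: [-4.8, -1.2, 4.1]
grip_width: -0.0001
```

```bash
python3 go.py -76 -12.4 56 0
```

```text
t 6.87 jig tool [-86.7 -11.7] z 0.0551 yaw rel 0.04 F [-4.8 -1.2  4.1] w -0.0001
shift cm [ 1.07  0.07 -0.1 ] turn 0.0
```

Call:
apply_moves --motion '[{"tx": 0.3,"ty": 0,"tz": -0.1,"turn": 0,"jaw": -1},{"tx": 0.5,"ty": 0,"tz": -0.1,"turn": 0,"jaw": -1},{"tx": 0.7,"ty": 0,"tz": -0.1,"turn": 0,"jaw": -1},{"tx": 0.8,"ty": 0,"tz": -0.1,"turn": 0,"jaw": -1}]'

```text
time_s: 7.2
position: [0.5204, -0.0188, 0.0564]
tool_rot: [[0.988, 0.155, -0.007], [0.155, -0.988, 0.001], [-0.007, -0.002, -1.0]]
ft_force: [-4.9, -1.6, 4.7]
grip_width: 0.0001
```

Call:
apply_moves --motion '[{"tx": 0.1,"ty": 0,"tz": 0,"turn": 0,"jaw": -1},{"tx": 0.2,"ty": 0,"tz": 0,"turn": 0,"jaw": -1}]'

```text
time_s: 7.37
position: [0.5224, -0.0184, 0.0565]
tool_rot: [[0.988, 0.155, -0.007], [0.155, -0.988, 0.001], [-0.007, -0.002, -1.0]]
ft_force: [-3.7, -0.3, 2.3]
grip_width: -0.0
```

Call:
apply_moves --motion '[{"tx": 0.1,"ty": 0,"tz": 0,"turn": 0,"jaw": -1},{"tx": 0.2,"ty": 0,"tz": 0,"turn": 0,"jaw": -1}]'

```text
time_s: 7.53
position: [0.5238, -0.0182, 0.0565]
tool_rot: [[0.988, 0.155, -0.009], [0.155, -0.988, 0.0], [-0.009, -0.002, -1.0]]
ft_force: [-8.9, -3.2, 5.7]
grip_width: -0.0002
```

```bash
python3 go.py -76 -12.4 56 0
```

```text
t 7.53 jig tool [-75.3 -11.6] z 0.0565 yaw rel 0.06 F [-8.9 -3.2  5.7] w -0.0002
shift cm [-0.07  0.08  0.05] turn 0.1
```

Call:
apply_moves --motion '[{"tx": 0.15,"ty": 0,"tz": 0,"turn": 0,"jaw": -1},{"tx": 0.25,"ty": 0,"tz": 0,"turn": 0,"jaw": -1}]'

```text
time_s: 7.7
position: [0.524, -0.0181, 0.0564]
tool_rot: [[0.988, 0.155, -0.016], [0.155, -0.988, -0.0], [-0.015, -0.002, -1.0]]
ft_force: [-19.2, -6.4, 12.6]
grip_width: -0.0004
```

```bash
python3 go.py -130 -12 56 0
```

```text
t 7.7 jig tool [-75.1 -11.6] z 0.0564 yaw rel 0.1 F [-19.2  -6.4  12.6] w -0.0004
shift cm [-5.48  0.04  0.12] turn 0.1
```

The bar is hard against the end stop: the force rose to 19 N with no motion. Next I'll back off, rise and turn 90° for the sideways push.

Call:
apply_moves --motion '[{"tx": -1.5,"ty": 0,"tz": 0,"turn": 0,"jaw": -1},{"tx": -4,"ty": 0,"tz": -2.5,"turn": -5,"jaw": -1},{"tx": -5,"ty": 0,"tz": -6,"turn": -12,"jaw": -0.5},{"tx": -5,"ty": 1.5,"tz": -9,"turn": -19,"jaw": 0},{"tx": -5,"ty": 3,"tz": -11,"turn": -26,"jaw": 0.5}]'

```text
time_s: 8.12
position: [0.4818, -0.0558, 0.1704]
tool_rot: [[0.816, 0.578, -0.01], [0.578, -0.816, -0.002], [-0.009, -0.005, -1.0]]
ft_force: [0.8, -0.5, -0.0]
grip_width: 0.0356
```

Call:
apply_moves --motion '[{"tx": 0,"ty": 0,"tz": 0,"turn": -7,"jaw": 1},{"tx": 0,"ty": 0,"tz": 0,"turn": -14,"jaw": 1},{"tx": 0,"ty": 0,"tz": 0,"turn": -21,"jaw": 1},{"tx": 0,"ty": 0,"tz": 0,"turn": -28,"jaw": 1},{"tx": 0,"ty": 0,"tz": 0,"turn": -35,"jaw": 1}]'

```text
time_s: 8.53
position: [0.4826, -0.0559, 0.1707]
tool_rot: [[0.331, 0.944, -0.008], [0.944, -0.331, -0.002], [-0.004, -0.007, -1.0]]
ft_force: [-0.7, -0.3, 0.7]
grip_width: 0.0857
```

Call:
apply_moves --motion '[{"tx": 0,"ty": 0,"tz": 0,"turn": -7,"jaw": 1},{"tx": 0,"ty": 0,"tz": 0,"turn": -14,"jaw": 1},{"tx": 0,"ty": 0,"tz": 0,"turn": -21,"jaw": 1},{"tx": 0,"ty": 0,"tz": 0,"turn": -28,"jaw": 1},{"tx": 0,"ty": 0,"tz": 0,"turn": -30,"jaw": 1}]'

```text
time_s: 8.95
position: [0.4835, -0.056, 0.171]
tool_rot: [[-0.191, 0.981, -0.006], [0.982, 0.191, -0.002], [-0.001, -0.006, -1.0]]
ft_force: [-0.7, -0.1, -0.6]
grip_width: 0.0849
```

```bash
python3 go.py -97 -64 100 90 -62 -64 42 90
```

```text
t 8.95 jig tool [-121.   -42.8] z 0.171 yaw rel 92.19 F [-0.7 -0.1 -0.6] w 0.0849
shift cm [-2.2   2.36  7.09] turn 2.2
shift cm [-2.33  5.89 12.87] turn 2.2
```

Call:
apply_moves --motion '[{"tx": -1.2,"ty": 1.2,"tz": 3.5,"turn": 2.2,"jaw": 1},{"tx": -2.3,"ty": 2.4,"tz": 7,"turn": 2.2,"jaw": 1},{"tx": -2.3,"ty": 2.4,"tz": 10,"turn": 2.2,"jaw": 1},{"tx": -2.3,"ty": 2.4,"tz": 12.9,"turn": 2.2,"jaw": 1},{"tx": -2.3,"ty": 2.4,"tz": 12.9,"turn": 2.2,"jaw": 1}]'

```text
time_s: 9.37
position: [0.5092, -0.0737, 0.0377]
tool_rot: [[-0.153, 0.988, -0.012], [0.988, 0.153, 0.001], [0.002, -0.012, -1.0]]
ft_force: [-2.0, 0.4, -0.1]
grip_width: 0.0852
```

```bash
python3 go.py -62 -64 42 90 -62 -47 42 90; python3 wr.py w7
```

```text
t 9.37 jig tool [-98.4 -64.2] z 0.0377 yaw rel 89.96 F [-2.   0.4 -0.1] w 0.0852
shift cm [ 0.03  3.63 -0.47] turn -0.0
shift cm [ 1.73  3.63 -0.47] turn -0.0
9.3667 [ 0.5092 -0.0737  0.0377] [[-0.153, 0.988, -0.012], [0.988, 0.153, 0.001], [0.002, -0.012, -1.0]]
cam [ 0.499 -0.006  0.162] fwd [ 0.03 -0.27 -0.96] imgx [ 0.99  0.15 -0.01]
```

View pics/w7.png

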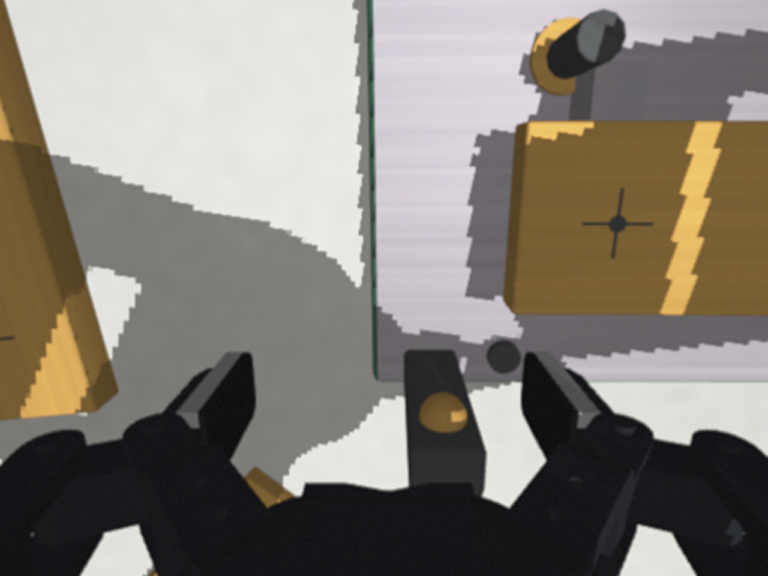

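The catch post, around (445,420), sits in the gap between the open fingers and nothing is touching. The bar's -y edge is at row 313 and parallel to the image, and the near pin is at (600,35). Next: slide along x, then push in +y.

Call:
apply_moves --motion '[{"tx": 0,"ty": 1.2,"tz": -0.4,"turn": 0,"jaw": 1},{"tx": 0,"ty": 2.5,"tz": -0.4,"turn": 0,"jaw": 1},{"tx": 0,"ty": 3.6,"tz": -0.4,"turn": 0,"jaw": 1},{"tx": 0.6,"ty": 3.6,"tz": -0.4,"turn": 0,"jaw": 1},{"tx": 1.2,"ty": 3.6,"tz": -0.4,"turn": 0,"jaw": 1}]'

```text
time_s: 9.83
position: [0.5447, -0.0564, 0.0458]
tool_rot: [[-0.153, 0.988, -0.006], [0.988, 0.153, -0.002], [-0.001, -0.006, -1.0]]
ft_force: [-0.1, 0.3, -0.5]
grip_width: 0.0854
```

Call:
apply_moves --motion '[{"tx": 0.3,"ty": 0,"tz": 0,"turn": 0,"jaw": 1},{"tx": 0.6,"ty": 0,"tz": 0,"turn": 0,"jaw": 1},{"tx": 0.9,"ty": 0,"tz": 0,"turn": 0,"jaw": 1}]'

```text
time_s: 10.08
position: [0.5426, -0.0481, 0.0465]
tool_rot: [[-0.153, 0.988, -0.006], [0.988, 0.153, -0.003], [-0.002, -0.007, -1.0]]
ft_force: [-3.2, -5.8, 0.5]
grip_width: 0.0852
```

```bash
python3 go.py -62 -36 42 90
```

```text
t 10.08 jig tool [-61.4 -44. ] z 0.0465 yaw rel 89.98 F [-3.2 -5.8  0.5] w 0.0852
shift cm [ 0.8  -0.06  0.45] turn -0.0
```

Call:
apply_moves --motion '[{"tx": 0.2,"ty": 0,"tz": 0.3,"turn": 0,"jaw": 1},{"tx": 0.4,"ty": 0,"tz": 0.3,"turn": 0,"jaw": 1},{"tx": 0.6,"ty": 0,"tz": 0.3,"turn": 0,"jaw": 1}]'

```text
time_s: 10.33
position: [0.5412, -0.0434, 0.0444]
tool_rot: [[-0.153, 0.988, -0.006], [0.988, 0.153, -0.006], [-0.005, -0.007, -1.0]]
ft_force: [-7.3, -13.4, 5.3]
grip_width: 0.0856
```

Call:
apply_moves --motion '[{"tx": 0.1,"ty": 0,"tz": 0,"turn": 0,"jaw": 1},{"tx": 0.2,"ty": 0,"tz": 0,"turn": 0,"jaw": 1}]'

```text
time_s: 10.5
position: [0.5407, -0.0429, 0.0451]
tool_rot: [[-0.152, 0.988, -0.005], [0.988, 0.152, -0.009], [-0.008, -0.006, -1.0]]
ft_force: [-0.6, -13.9, -0.7]
grip_width: 0.0855
```

```bash
python3 go.py -62 -36 42 90; python3 -c "
from h import *
print(telemetry.observe()['wrist_torque'])"
```

```text
t 10.5 jig tool [-62.5 -38.6] z 0.0451 yaw rel 89.89 F [ -0.6 -13.9  -0.7] w 0.0855
shift cm [0.27 0.05 0.31] turn -0.1
[-2.08357561  0.10293804 -0.62999437]
```

Call:
apply_moves --motion '[{"tx": 0.2,"ty": 0,"tz": 0,"turn": 0,"jaw": 1},{"tx": 0.35,"ty": 0,"tz": 0,"turn": 0,"jaw": 1}]'

```text
time_s: 10.67
position: [0.5412, -0.0417, 0.0461]
tool_rot: [[-0.15, 0.989, -0.001], [0.989, 0.15, -0.013], [-0.013, -0.003, -1.0]]
ft_force: [6.5, -11.4, -1.3]
grip_width: 0.0855
```

```bash
python3 go.py -62 -60 42 90; python3 wr.py w8
python3 - <<'E'
from h import *
f=np.load('w8.npz');im=cv2.convertScaleAbs(f['im'][0:260,120:512],alpha=1.3,beta=20);save('w8c',cv2.resize(im,None,fx=2,fy=2,interpolation=cv2.INTER_CUBIC))
E
```

```text
t 10.67 jig tool [-61.8 -37.6] z 0.0461 yaw rel 89.8 F [  6.5 -11.4  -1.3] w 0.0855
shift cm [-2.24 -0.01  0.44] turn -0.2
10.6667 [ 0.5412 -0.0417  0.0461] [[-0.15, 0.989, -0.001], [0.989, 0.15, -0.013], [-0.013, -0.003, -1.0]]
cam [0.53  0.028 0.17 ] fwd [ 0.04 -0.28 -0.96] imgx [ 0.99  0.15 -0.  ]
```

View pics/w8c.png

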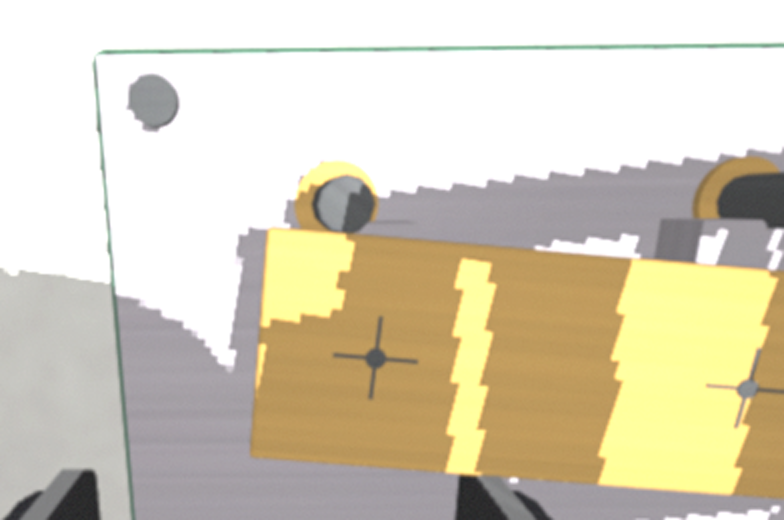

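The bar's +y edge touches the near pin at crop (340,232) but falls away towards the far pin, reaching row 270 at x=770. So it is skewed by about 5°, probably jammed against the end stop. To mend this I'll regrip the near end, pull back a little, square it up and press it onto both pins. First I'll measure.

```bash
python3 - <<'E'
from h import *
import go
f=np.load('w8.npz'); p={k:f[k] for k in f if k not in('im','d')}
t=lambda u,v:(120+(u+.5)/2-.5,(v+.5)/2-.5)
for n,u,v,h in [('pin top',345,204,.045),('corner',97,52,.02),('leftedge',130,515,.02),('topedge',780,45,.02),('bar nl',267,229,.048),('bar nr',251,458,.048),('bar +y edge',770,270,.048),('bar -y edge',730,494,.048)]:
    P=onplane(p,*t(u,v),h); print(n,P.round(4),go.wj(P).round(1))
E
python3 go.py
```

```text
pin top [0.5432 0.029  0.045 ] [-49.  32.]
corner [0.4846 0.0533 0.02  ] [-103.2   65.1]
leftedge [ 0.5014 -0.0623  0.02  ] [-104.3  -51.8]
topedge [0.6361 0.0776 0.02  ] [50.3 65.8]
bar nl [0.5284 0.022  0.048 ] [-64.6  27.4]
bar nr [ 0.5321 -0.0273  0.048 ] [-68.6 -21.9]
bar +y edge [0.6298 0.0292 0.048 ] [36.7 18.9]
bar -y edge [ 0.6399 -0.0198  0.048 ] [ 39.1 -31. ]
t 10.72 jig tool [-61.2 -37.2] z 0.0462 yaw rel 89.8 F [ 5.6 -9.2 -1.4] w 0.0852
```

Call:
apply_moves --motion '[{"tx": -0.7,"ty": 0,"tz": 0,"turn": 0,"jaw": 1},{"tx": -1,"ty": -2,"tz": 0,"turn": 0,"jaw": 1},{"tx": -1,"ty": -3.5,"tz": -3.5,"turn": 3,"jaw": 1},{"tx": 0,"ty": -5,"tz": -7,"turn": 10,"jaw": 1},{"tx": 2,"ty": -6,"tz": -8,"turn": 17,"jaw": 1}]'

```text
time_s: 11.13
position: [0.4796, -0.0309, 0.1301]
tool_rot: [[0.153, 0.988, 0.006], [0.988, -0.153, -0.014], [-0.013, 0.008, -1.0]]
ft_force: [1.9, 0.2, 0.1]
grip_width: 0.0857
```

Call:
apply_moves --motion '[{"tx": 0,"ty": 0,"tz": 0,"turn": 7,"jaw": 0.8},{"tx": 0,"ty": 0,"tz": 0,"turn": 14,"jaw": 0.7},{"tx": 0,"ty": 0,"tz": 0,"turn": 21,"jaw": 0.6},{"tx": 0,"ty": 0,"tz": 0,"turn": 28,"jaw": 0.6},{"tx": 0,"ty": 0,"tz": 0,"turn": 35,"jaw": 0.6}]'

```text
time_s: 11.55
position: [0.4791, -0.0308, 0.1304]
tool_rot: [[0.697, 0.717, 0.006], [0.717, -0.696, -0.014], [-0.006, 0.014, -1.0]]
ft_force: [0.1, -0.8, -0.5]
grip_width: 0.0682
```

Call:
apply_moves --motion '[{"tx": 0,"ty": 0,"tz": 0,"turn": 7,"jaw": 0.6},{"tx": 0,"ty": 0,"tz": 0,"turn": 14,"jaw": 0.6},{"tx": 0,"ty": 0,"tz": 0,"turn": 21,"jaw": 0.6},{"tx": 0,"ty": 0,"tz": 0,"turn": 28,"jaw": 0.6},{"tx": 0,"ty": 0,"tz": 0,"turn": 35,"jaw": 0.6}]'

```text
time_s: 11.97
position: [0.4786, -0.0308, 0.1306]
tool_rot: [[0.983, 0.182, 0.006], [0.182, -0.983, -0.014], [0.003, 0.015, -1.0]]
ft_force: [-0.7, -0.9, -0.8]
grip_width: 0.0685
```

```bash
python3 go.py -90 4.5 80 -4.8 -69 2.9 56.5 -4.8;python3 wr.py w9
```

```text
t 11.97 jig tool [-121.9  -17.1] z 0.1306 yaw rel 1.66 F [-0.7 -0.9 -0.8] w 0.0685
shift cm [ 3.24 -2.14  5.04] turn 6.5
shift cm [ 5.33 -1.96  7.4 ] turn 6.5
11.9667 [ 0.4786 -0.0308  0.1306] [[0.983, 0.182, 0.006], [0.182, -0.983, -0.014], [0.003, 0.015, -1.0]]
cam [ 0.544 -0.016  0.255] fwd [-0.26 -0.06 -0.96] imgx [ 0.18 -0.98  0.02]
```

Run:
```python
from h import *
import go
f=np.load('w9.npz'); p={k:f[k] for k in f if k not in('im','d')}; im=f['im']; d=f['d']
# full-range brass incl. shadow, restricted by height 0.043..0.053
v,u=np.mgrid[0:384,0:512]; P=world(p,d,u,v)
m=(np.abs(P[...,2]-.047)<.004)
hsv=cv2.cvtColor(im,cv2.COLOR_RGB2HSV); m&=cv2.inRange(hsv,(10,90,30),(30,255,255))>0
m=cv2.morphologyEx(m.astype(np.uint8),cv2.MORPH_OPEN,np.ones((3,3)))
n,l,st,_=cv2.connectedComponentsWithStats(m); i=1+np.argmax(st[1:,4]); print(st[i])
vv,uu=np.where(l==i); Q=np.array([go.wj(onplane(p,a,b,.048)) for a,b in zip(uu,vv)]).astype(np.float32)
r=cv2.minAreaRect(Q);print(r,cv2.boxPoints(r).round(1).tolist())
```

```text
[ 196    0   85  126 9210]
((-28.65198516845703, -0.8449153900146484), (49.42810821533203, 75.95807647705078), 85.98065185546875) [[-68.30000305175781, -22.799999237060547], [7.5, -28.200000762939453], [11.0, 21.100000381469727], [-64.80000305175781, 26.5]]
```

Call:
apply_moves --motion '[{"tx": 1.5,"ty": -1,"tz": 3,"turn": 5.7,"jaw": 0.6},{"tx": 3,"ty": -1.9,"tz": 5,"turn": 5.7,"jaw": 0.6},{"tx": 4.2,"ty": -1.9,"tz": 7,"turn": 5.7,"jaw": 0.6},{"tx": 5.3,"ty": -1.9,"tz": 7.4,"turn": 5.7,"jaw": 0.6},{"tx": 5.3,"ty": -1.9,"tz": 7.4,"turn": 5.7,"jaw": 0.6}]'

```text
time_s: 12.43
position: [0.5285, -0.0035, 0.0553]
tool_rot: [[0.997, 0.08, 0.004], [0.08, -0.997, -0.013], [0.003, 0.014, -1.0]]
ft_force: [0.1, -0.2, 0.2]
grip_width: 0.0684
```

```bash
python3 go.py -69 2.1 56.5 -4.1
```

```text
t 12.43 jig tool [-68.4   2.2] z 0.0553 yaw rel -4.27 F [ 0.1 -0.2  0.2] w 0.0684
shift cm [-0.05  0.01 -0.12] turn -0.2
```

Call:
apply_moves --motion '[{"tx": -0.05,"ty": 0,"tz": -0.1,"turn": 0,"jaw": 0},{"tx": -0.05,"ty": 0,"tz": -0.1,"turn": 0,"jaw": -0.5},{"tx": -0.05,"ty": 0,"tz": -0.1,"turn": 0,"jaw": -1},{"tx": -0.05,"ty": 0,"tz": -0.1,"turn": 0,"jaw": -1},{"tx": -0.05,"ty": 0,"tz": -0.1,"turn": 0,"jaw": -1}]' --squeeze 80

```text
time_s: 12.85
position: [0.5276, -0.0036, 0.0579]
tool_rot: [[0.997, 0.081, 0.006], [0.081, -0.997, -0.014], [0.005, 0.014, -1.0]]
ft_force: [-2.0, 1.6, 5.3]
grip_width: 0.044
```

Call:
apply_moves --motion '[{"tx": -0.3,"ty": 0.2,"tz": 0,"turn": 0,"jaw": -1},{"tx": -0.6,"ty": 0.5,"tz": 0,"turn": 0,"jaw": -1},{"tx": -0.6,"ty": 0.6,"tz": 0,"turn": -2,"jaw": -1},{"tx": -0.6,"ty": 0.6,"tz": 0,"turn": -4.2,"jaw": -1},{"tx": -0.6,"ty": 0.6,"tz": 0,"turn": -4.2,"jaw": -1}]'

```text
time_s: 13.27
position: [0.5214, -0.0107, 0.0581]
tool_rot: [[0.988, 0.154, 0.005], [0.154, -0.988, -0.014], [0.003, 0.014, -1.0]]
ft_force: [-1.5, -0.2, -1.9]
grip_width: 0.044
```

```bash
python3 go.py -75 0 56.5 0;python3 wr.py w10
python3 - <<'E'
from h import *
f=np.load('w10.npz');p={k:f[k] for k in f if k not in('im','d')};im=cv2.convertScaleAbs(f['im'],alpha=1.3,beta=20);save('w10',cv2.resize(im,None,fx=1.5,fy=1.5,interpolation=cv2.INTER_CUBIC))
E
```

```text
t 13.27 jig tool [-76.6  -3.8] z 0.0581 yaw rel 0.03 F [-1.5 -0.2 -1.9] w 0.044
shift cm [ 0.16 -0.39  0.16] turn 0.0
13.2667 [ 0.5214 -0.0107  0.0581] [[0.988, 0.154, 0.005], [0.154, -0.988, -0.014], [0.003, 0.014, -1.0]]
cam [0.587 0.002 0.183] fwd [-0.26 -0.06 -0.96] imgx [ 0.15 -0.99  0.02]
```

View pics/w10.png

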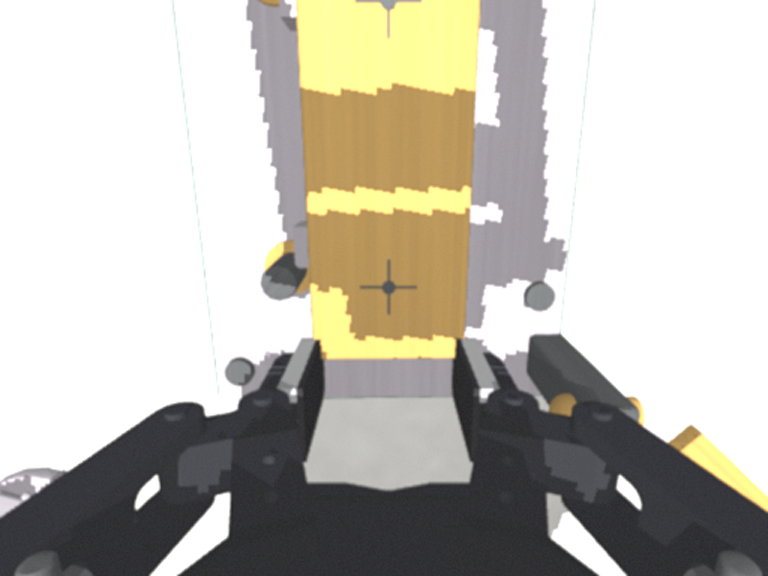

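The bar is square in the grip, with the near pin at (285,275) just beside its +y edge. I'll press in +y.

Call:
apply_moves --motion '[{"tx": 0,"ty": -0.15,"tz": 0,"turn": 0,"jaw": -1},{"tx": 0,"ty": -0.3,"tz": 0,"turn": 0,"jaw": -1},{"tx": 0,"ty": -0.4,"tz": 0,"turn": 0,"jaw": -1},{"tx": 0,"ty": -0.4,"tz": 0,"turn": 0,"jaw": -1}]'

```text
time_s: 13.65
position: [0.5207, -0.0064, 0.0581]
tool_rot: [[0.988, 0.152, 0.005], [0.152, -0.988, -0.014], [0.003, 0.015, -1.0]]
ft_force: [-0.8, -1.2, -1.0]
grip_width: 0.0436
```

Call:
apply_moves --motion '[{"tx": 0,"ty": -0.1,"tz": 0,"turn": 0,"jaw": -1},{"tx": 0,"ty": -0.2,"tz": 0,"turn": 0,"jaw": -1}]'

```text
time_s: 13.82
position: [0.5206, -0.0055, 0.0582]
tool_rot: [[0.988, 0.153, 0.006], [0.153, -0.988, -0.016], [0.003, 0.017, -1.0]]
ft_force: [-1.4, -14.5, -2.4]
grip_width: 0.0435
```

```bash
python3 go.py -75 0 56.5 0; python3 -c "
from h import *
print(telemetry.observe()['wrist_torque'])"
```

```text
t 13.82 jig tool [-76.5   1.4] z 0.0582 yaw rel -0.06 F [ -1.4 -14.5  -2.4] w 0.0435
shift cm [0.15 0.13 0.17] turn -0.1
[-2.29740376  0.13230765 -0.34556043]
```

Call:
apply_moves --motion '[{"tx": 0,"ty": 0,"tz": 0,"turn": -0.8,"jaw": -1},{"tx": 0,"ty": 0,"tz": 0,"turn": -1.5,"jaw": -1},{"tx": 0,"ty": 0,"tz": 0,"turn": -1.5,"jaw": -1}]'

```text
time_s: 14.07
position: [0.521, -0.0063, 0.0582]
tool_rot: [[0.984, 0.178, 0.006], [0.178, -0.984, -0.017], [0.003, 0.018, -1.0]]
ft_force: [0.0, -7.1, -2.8]
grip_width: 0.044
```

```bash
python3 go.py; python3 wr.py w11; python3 -c "
from h import *
print(telemetry.observe()['wrist_torque'])"
cat > pose.py <<'E'
import sys
from h import *
import go
n=sys.argv[1]
f=np.load(n+'.npz'); p={k:f[k] for k in f if k not in('im','d')}; im=f['im']; d=f['d']
v,u=np.mgrid[0:384,0:512]; P=world(p,d,u,v)
m=(np.abs(P[...,2]-.047)<.005)
hsv=cv2.cvtColor(im,cv2.COLOR_RGB2HSV); m&=cv2.inRange(hsv,(8,80,30),(32,255,255))>0
m=cv2.morphologyEx(m.astype(np.uint8),cv2.MORPH_OPEN,np.ones((3,3)))
k,l,st,_=cv2.connectedComponentsWithStats(m); i=1+np.argmax(st[1:,4])
vv,uu=np.where(l==i); print(st[i])
# edges per row: left (+y), right (-y)
L=[];Rr=[]
for r in range(vv.min()+3,vv.max()-8):
    c=uu[vv==r]
    if len(c)<40: continue
    L.append(go.wj(onplane(p,c.min()-.5,r,.048)));Rr.append(go.wj(onplane(p,c.max()+.5,r,.048)))
for E in(np.array(L),np.array(Rr)):
    a=np.polyfit(E[:,0],E[:,1],1); e=E[:,1]-np.polyval(a,E[:,0]); k=abs(e)<1; a=np.polyfit(E[k,0],E[k,1],1)
    print('edge y at x=0 %.1f slope %.4f'%(a[1],a[0]),'x range',E[:,0].min().round(1),E[:,0].max().round(1))
E
python3 pose.py w10; python3 pose.py w11
```

```text
t 14.07 jig tool [-76.3   0.6] z 0.0582 yaw rel 1.39 F [ 0.  -7.1 -2.8] w 0.044
14.0667 [ 0.521  -0.0063  0.0582] [[0.984, 0.178, 0.006], [0.178, -0.984, -0.017], [0.003, 0.018, -1.0]]
cam [0.586 0.008 0.183] fwd [-0.26 -0.06 -0.96] imgx [ 0.18 -0.98  0.02]
[-1.18795422 -0.01817358 -0.71699823]
[  198     0   122   239 26142]
edge y at x=0 21.0 slope 0.0025 x range -67.8 29.5
edge y at x=0 -27.9 slope 0.0014 x range -68.1 29.7
[  202     0   123   239 26157]
edge y at x=0 25.8 slope 0.0051 x range -68.1 29.2
edge y at x=0 -23.2 slope 0.0070 x range -67.4 30.6
```

The +y edge is now at y=25.8 with a slope of 0.3°, and the torque shows both pins carrying load. I'll push forward to the stop while still gripping.

Call:
apply_moves --motion '[{"tx": 0.2,"ty": 0,"tz": 0,"turn": 0,"jaw": -1},{"tx": 0.4,"ty": 0,"tz": 0,"turn": 0,"jaw": -1},{"tx": 0.5,"ty": 0,"tz": 0,"turn": 0,"jaw": -1}]'

```text
time_s: 14.37
position: [0.5246, -0.0059, 0.0581]
tool_rot: [[0.984, 0.176, 0.003], [0.176, -0.984, -0.018], [-0.001, 0.018, -1.0]]
ft_force: [-7.2, -7.7, 2.3]
grip_width: 0.0442
```

Call:
apply_moves --motion '[{"tx": 0.1,"ty": 0,"tz": 0,"turn": 0,"jaw": -1},{"tx": 0.2,"ty": 0,"tz": 0,"turn": 0,"jaw": -1}]'

```text
time_s: 14.53
position: [0.5251, -0.006, 0.0581]
tool_rot: [[0.984, 0.176, -0.001], [0.176, -0.984, -0.019], [-0.005, 0.018, -1.0]]
ft_force: [-8.1, -6.9, 5.0]
grip_width: 0.0444
```

```bash
python3 go.py; python3 wr.py w12; python3 pose.py w12
```

```text
t 14.53 jig tool [-72.2   0.3] z 0.0581 yaw rel 1.26 F [-8.1 -6.9  5. ] w 0.0444
14.5333 [ 0.5251 -0.006   0.0581] [[0.984, 0.176, -0.001], [0.176, -0.984, -0.019], [-0.005, 0.018, -1.0]]
cam [0.591 0.009 0.182] fwd [-0.27 -0.07 -0.96] imgx [ 0.17 -0.98  0.02]
[  201     0   124   239 26311]
edge y at x=0 25.7 slope 0.0080 x range -63.9 33.0
edge y at x=0 -23.3 slope 0.0097 x range -63.3 34.3
```

Call:
apply_moves --motion '[{"tx": 0.2,"ty": 0.02,"tz": 0,"turn": 0.5,"jaw": -1},{"tx": 0.35,"ty": 0.03,"tz": 0,"turn": 0.9,"jaw": -1},{"tx": 0.4,"ty": 0.03,"tz": 0,"turn": 0.9,"jaw": -1}]'

```text
time_s: 14.83
position: [0.5284, -0.0053, 0.0581]
tool_rot: [[0.987, 0.16, -0.003], [0.16, -0.987, -0.018], [-0.006, 0.018, -1.0]]
ft_force: [-5.7, -2.5, 3.7]
grip_width: 0.0439
```

```bash
python3 go.py; python3 wr.py w13; python3 pose.py w13
```

```text
t 14.83 jig tool [-68.9   0.4] z 0.0581 yaw rel 0.36 F [-5.7 -2.5  3.7] w 0.0439
14.8333 [ 0.5284 -0.0053  0.0581] [[0.987, 0.16, -0.003], [0.16, -0.987, -0.018], [-0.006, 0.018, -1.0]]
cam [0.595 0.008 0.182] fwd [-0.27 -0.06 -0.96] imgx [ 0.16 -0.99  0.02]
[  197     0   124   240 26353]
edge y at x=0 25.6 slope 0.0078 x range -60.7 36.7
edge y at x=0 -23.4 slope 0.0080 x range -60.8 37.2
```

Call:
apply_moves --motion '[{"tx": 0,"ty": 0,"tz": 0,"turn": 0,"jaw": 0.3},{"tx": 0,"ty": 0,"tz": 0,"turn": 0,"jaw": 0.3},{"tx": 0,"ty": 0,"tz": 0,"turn": 0,"jaw": 0.4},{"tx": -0.5,"ty": 0,"tz": 0,"turn": 0,"jaw": 0.4},{"tx": -1.5,"ty": 0,"tz": -0.5,"turn": 0,"jaw": 0.4}]'

```text
time_s: 15.3
position: [0.5135, -0.0076, 0.0627]
tool_rot: [[0.987, 0.161, -0.004], [0.161, -0.987, -0.018], [-0.006, 0.017, -1.0]]
ft_force: [-0.6, -0.1, -0.7]
grip_width: 0.0596
```

Call:
apply_moves --motion '[{"tx": -1.5,"ty": 0,"tz": -1,"turn": 0,"jaw": 0},{"tx": -2.5,"ty": 0,"tz": -3,"turn": 0,"jaw": -0.5},{"tx": -2.5,"ty": 0,"tz": -3,"turn": 0,"jaw": -1},{"tx": -2.5,"ty": 0,"tz": -3,"turn": 0,"jaw": -1},{"tx": -2.5,"ty": 0,"tz": -3,"turn": 0,"jaw": -1}]'

```text
time_s: 15.72
position: [0.4889, -0.0111, 0.0927]
tool_rot: [[0.987, 0.161, -0.003], [0.161, -0.987, -0.018], [-0.006, 0.017, -1.0]]
ft_force: [-0.6, -0.6, -0.7]
grip_width: 0.0005
```

```bash
python3 go.py -95 2 55 0; python3 wr.py w14; python3 pose.py w14
```

```text
t 15.72 jig tool [-108.8    0.7] z 0.0927 yaw rel 0.4 F [-0.6 -0.6 -0.7] w 0.0005
shift cm [ 1.4  -0.18  3.76] turn 0.4
15.7167 [ 0.4889 -0.0111  0.0927] [[0.987, 0.161, -0.003], [0.161, -0.987, -0.018], [-0.006, 0.017, -1.0]]
cam [0.555 0.003 0.217] fwd [-0.27 -0.06 -0.96] imgx [ 0.16 -0.99  0.02]
[  210     0    98   149 13686]
edge y at x=0 25.6 slope 0.0056 x range -60.8 6.5
edge y at x=0 -23.3 slope 0.0120 x range -60.6 7.1
```

Call:
apply_moves --motion '[{"tx": 0.3,"ty": 0,"tz": 2.5,"turn": 0.4,"jaw": -1},{"tx": 0.8,"ty": 0,"tz": 3.7,"turn": 0.4,"jaw": -1},{"tx": 1.6,"ty": 0,"tz": 3.7,"turn": 0.4,"jaw": -1},{"tx": 2.4,"ty": 0,"tz": 3.7,"turn": 0.4,"jaw": -1},{"tx": 2.8,"ty": 0,"tz": 3.7,"turn": 0.4,"jaw": -1}]'

```text
time_s: 16.18
position: [0.518, -0.0072, 0.0556]
tool_rot: [[0.988, 0.154, -0.003], [0.154, -0.988, -0.018], [-0.005, 0.018, -1.0]]
ft_force: [-0.5, -0.3, -0.2]
grip_width: 0.0
```

Call:
apply_moves --motion '[{"tx": 0.15,"ty": 0,"tz": 0,"turn": 0,"jaw": -1},{"tx": 0.3,"ty": 0,"tz": 0,"turn": 0,"jaw": -1},{"tx": 0.4,"ty": 0,"tz": 0,"turn": 0,"jaw": -1}]'

```text
time_s: 16.43
position: [0.5214, -0.0066, 0.056]
tool_rot: [[0.988, 0.155, -0.004], [0.155, -0.988, -0.019], [-0.007, 0.018, -1.0]]
ft_force: [-6.5, -0.9, 4.6]
grip_width: 0.0
```

```bash
python3 go.py -76 1 55 0
```

```text
t 16.43 jig tool [-75.9   0.2] z 0.056 yaw rel 0.04 F [-6.5 -0.9  4.6] w 0.0
shift cm [-0.01 -0.08  0.1 ] turn 0.0
```

Call:
apply_moves --motion '[{"tx": 0.15,"ty": 0,"tz": 0,"turn": 0,"jaw": -1},{"tx": 0.25,"ty": 0,"tz": 0,"turn": 0,"jaw": -1}]'

```text
time_s: 16.6
position: [0.5221, -0.0062, 0.056]
tool_rot: [[0.988, 0.155, -0.009], [0.155, -0.988, -0.019], [-0.011, 0.017, -1.0]]
ft_force: [-11.5, -3.8, 7.3]
grip_width: 0.0001
```

Call:
apply_moves --motion '[{"tx": 0.15,"ty": 0,"tz": 0,"turn": 0,"jaw": -1},{"tx": 0.25,"ty": 0,"tz": 0,"turn": 0,"jaw": -1}]'

```text
time_s: 16.77
position: [0.5222, -0.0062, 0.056]
tool_rot: [[0.988, 0.156, -0.015], [0.155, -0.988, -0.02], [-0.017, 0.017, -1.0]]
ft_force: [-16.2, -6.6, 9.3]
grip_width: 0.0003
```

```bash
python3 go.py
```

```text
t 16.77 jig tool [-75.1   0.5] z 0.056 yaw rel 0.09 F [-16.2  -6.6   9.3] w 0.0003
```

It stops hard at the same x (-75.1) as before. I'll back off, look, and check the pin contact.

Call:
apply_moves --motion '[{"tx": -1,"ty": 0,"tz": 0,"turn": 0,"jaw": -1},{"tx": -3,"ty": 0,"tz": -1.5,"turn": 0,"jaw": -1},{"tx": -5,"ty": 0,"tz": -3,"turn": 0,"jaw": -1},{"tx": -5,"ty": 0,"tz": -3,"turn": 0,"jaw": -1}]'

```text
time_s: 17.1
position: [0.4715, -0.0134, 0.089]
tool_rot: [[0.988, 0.155, -0.013], [0.155, -0.988, -0.02], [-0.016, 0.018, -1.0]]
ft_force: [0.6, 0.2, 0.4]
grip_width: -0.0002
```

```bash
python3 go.py; python3 wr.py w15; python3 pose.py w15
python3 - <<'E'
from h import *
f=np.load('w15.npz');im=cv2.convertScaleAbs(f['im'][0:200,120:400],alpha=1.1,beta=25);save('w15c',cv2.resize(im,None,fx=2.8,fy=2.8,interpolation=cv2.INTER_CUBIC))
E
```

```text
t 17.1 jig tool [-126.3    1.2] z 0.089 yaw rel 0.08 F [0.6 0.2 0.4] w -0.0002
17.1 [ 0.4715 -0.0134  0.089 ] [[0.988, 0.155, -0.013], [0.155, -0.988, -0.02], [-0.016, 0.018, -1.0]]
cam [0.539 0.    0.212] fwd [-0.28 -0.06 -0.96] imgx [ 0.15 -0.99  0.02]
[  208     0   102   116 11036]
edge y at x=0 25.5 slope -0.0020 x range -60.7 -12.6
edge y at x=0 -23.5 slope 0.0050 x range -60.7 -12.3
```

View pics/w15c.png

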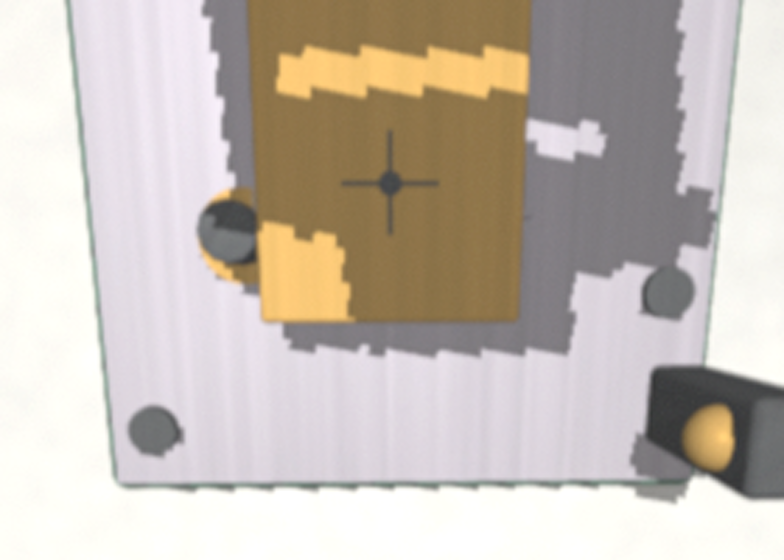

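The +y edge touches the near pin at crop (258,232), and the near end is at row 321, square. I'll check the far pin and the stop from a position further in.

Call:
apply_moves --motion '[{"tx": 1.5,"ty": 0,"tz": -0.8,"turn": 0,"jaw": -1},{"tx": 3.5,"ty": 0,"tz": -1.5,"turn": 0,"jaw": -1},{"tx": 5.3,"ty": 0,"tz": -1.8,"turn": 0,"jaw": -1},{"tx": 5.3,"ty": 0,"tz": -1.8,"turn": 0,"jaw": -1}]'

```text
time_s: 17.48
position: [0.5293, -0.0048, 0.1059]
tool_rot: [[0.988, 0.155, -0.007], [0.155, -0.988, -0.021], [-0.01, 0.019, -1.0]]
ft_force: [-0.6, -0.6, 0.3]
grip_width: -0.0001
```

```bash
python3 go.py; python3 wr.py w16; python3 pose.py w16
python3 - <<'E'
from h import *
f=np.load('w16.npz');im=cv2.convertScaleAbs(f['im'][0:200,120:400],alpha=1.5,beta=40);save('w16c',cv2.resize(im,None,fx=2.8,fy=2.8,interpolation=cv2.INTER_CUBIC))
E
```

```text
t 17.48 jig tool [-67.9   0.7] z 0.1059 yaw rel 0.08 F [-0.6 -0.6  0.3] w -0.0001
17.4833 [ 0.5293 -0.0048  0.1059] [[0.988, 0.155, -0.007], [0.155, -0.988, -0.021], [-0.01, 0.019, -1.0]]
cam [0.596 0.009 0.23 ] fwd [-0.27 -0.06 -0.96] imgx [ 0.15 -0.99  0.02]
[  211     0    91   207 17167]
edge y at x=0 25.7 slope 0.0040 x range -58.3 50.9
edge y at x=0 -23.4 slope 0.0039 x range -58.6 51.2
```

The picture limit is reached, so I'll go on with numbers. I'll compare both pins with the bar edge using the depth cloud.

Run:
```python
from h import *
import go
for n in('w16','w15','w10'):
    f=np.load(n+'.npz'); p={k:f[k] for k in f if k not in('im','d')}; im=f['im']; d=f['d']
    v,u=np.mgrid[0:384,0:512]; P=world(p,d,u,v); c,s=np.cos(go.JIG[2]),np.sin(go.JIG[2])
    X=1000*(c*(P[...,0]-go.JIG[0])+s*(P[...,1]-go.JIG[1])); Y=1000*(-s*(P[...,0]-go.JIG[0])+c*(P[...,1]-go.JIG[1])); Z=P[...,2]*1000
    sat=cv2.cvtColor(im,cv2.COLOR_RGB2HSV)[...,1]
    for cx in(-48,48):
        m=(abs(X-cx)<14)&(Y>20)&(Y<45)&(Z>41)&(Z<49)&(sat<90)
        if m.sum()>5: print(n,cx,m.sum(),'x',X[m].min().round(1),X[m].max().round(1),'y',Y[m].min().round(1),Y[m].max().round(1),'pix',u[m].min(),u[m].max(),v[m].min(),v[m].max())
    m=(abs(Y)<16)&(X>55)&(X<90)&(Z>40)&(Z<50)&(sat<90)
    if m.sum()>5: print('stop',X[m].min(),m.sum())
f=np.load('w16.npz');p={k:f[k] for k in f if k not in('im','d')}
sub=f['im']
# near end of bar
for uu in(220,250,280,295):
    col=cv2.cvtColor(sub,cv2.COLOR_RGB2HSV)[:,uu]; b=[(h>8)&(h<32)&(s>80) for h,s,_ in col.astype(int)]; r=max(i for i in range(230) if b[i]); print('near end',uu,r,go.wj(onplane(p,uu,r+.5,.048)).round(1))
```

```text
w16 -48 253 x -54.1 -42.6 y 26.5 37.8 pix 200 217 171 188
w16 48 398 x 41.4 53.1 y 26.6 38.3 pix 190 210 1 25
w15 -48 383 x -54.1 -34.1 y 25.8 37.4 pix 190 211 52 93
w10 -48 472 x -55.7 -35.2 y 21.1 37.2 pix 174 207 162 204
near end 220 206 [-64.8  24.9]
near end 250 205 [-64.2   5.6]
near end 280 205 [-64.3 -13.8]
near end 295 204 [-63.7 -23.5]
```

Both pins' faces are at y≈26.2 and the bar edge is at 25.5 to 25.9, so the bar is within 0.5 mm of each. It is hard at the stop and the leaf is still open. Now for the leaf: back out, rise, and come down behind it.

Call:
apply_moves --motion '[{"tx": -3.5,"ty": 0,"tz": 0,"turn": 0,"jaw": -1},{"tx": -7,"ty": 0,"tz": -1,"turn": 0,"jaw": -1},{"tx": -9.5,"ty": 0,"tz": -4,"turn": 0,"jaw": -1},{"tx": -10,"ty": 0,"tz": -8,"turn": 0,"jaw": -1},{"tx": -10,"ty": 0,"tz": -12,"turn": 0,"jaw": -1}]'

```text
time_s: 17.95
position: [0.4271, -0.0176, 0.227]
tool_rot: [[0.988, 0.155, -0.014], [0.154, -0.988, -0.019], [-0.016, 0.017, -1.0]]
ft_force: [0.4, -0.1, 0.8]
grip_width: -0.0002
```

Call:
apply_moves --motion '[{"tx": 0,"ty": 0,"tz": -4,"turn": 0,"jaw": -1},{"tx": 0,"ty": 0,"tz": -8,"turn": 0,"jaw": -1},{"tx": 0,"ty": 0,"tz": -11,"turn": 0,"jaw": -1},{"tx": 0,"ty": 0,"tz": -12,"turn": 0,"jaw": -1}]'

```text
time_s: 18.28
position: [0.4292, -0.0154, 0.351]
tool_rot: [[0.988, 0.155, -0.007], [0.154, -0.988, -0.021], [-0.01, 0.02, -1.0]]
ft_force: [0.1, 0.3, -0.1]
grip_width: 0.0001
```

```bash
python3 go.py 62 2 345 0 62 2 248 0
```

```text
t 18.28 jig tool [-168.4    5.7] z 0.351 yaw rel 0.04 F [ 0.1  0.3 -0.1] w 0.0001
shift cm [23.05  0.37  0.38] turn 0.0
shift cm [23.14  0.18 10.08] turn 0.0
```

Call:
apply_moves --motion '[{"tx": 4,"ty": 0.1,"tz": 0,"turn": 0,"jaw": -1},{"tx": 8,"ty": 0.2,"tz": 0,"turn": 0,"jaw": -1},{"tx": 12,"ty": 0.3,"tz": 0,"turn": 0,"jaw": -1},{"tx": 16,"ty": 0.3,"tz": 0,"turn": 0,"jaw": -1},{"tx": 20,"ty": 0.3,"tz": 0,"turn": 0,"jaw": -1}]'

```text
time_s: 18.7
position: [0.6288, 0.0129, 0.3481]
tool_rot: [[0.988, 0.155, -0.008], [0.154, -0.988, -0.021], [-0.011, 0.02, -1.0]]
ft_force: [-0.2, -0.4, 1.3]
grip_width: 0.0003
```

Call:
apply_moves --motion '[{"tx": 3,"ty": 0,"tz": 0,"turn": 0,"jaw": -1},{"tx": 3.2,"ty": 0,"tz": 3,"turn": 0,"jaw": -1},{"tx": 3.2,"ty": 0,"tz": 6.5,"turn": 0,"jaw": -1},{"tx": 3.2,"ty": 0,"tz": 10,"turn": 0,"jaw": -1},{"tx": 3.2,"ty": 0,"tz": 10,"turn": 0,"jaw": -1}]'

```text
time_s: 19.12
position: [0.6571, 0.016, 0.2393]
tool_rot: [[0.988, 0.155, -0.023], [0.154, -0.988, -0.019], [-0.025, 0.015, -1.0]]
ft_force: [-1.0, -0.2, -0.8]
grip_width: 0.0
```

```bash
python3 go.py 30 2 246 0 9 2 235 0 -21 2 212 0 -46 2 184 0
```

```text
t 19.12 jig tool [61.6  1.7] z 0.2393 yaw rel 0.03 F [-1.  -0.2 -0.8] w 0.0
shift cm [-3.17 -0.03 -0.59] turn 0.0
shift cm [-5.24 -0.05  0.56] turn 0.0
shift cm [-8.18 -0.08  2.93] turn 0.0
shift cm [-10.61  -0.13   5.8 ] turn 0.0
```

Call:
apply_moves --motion '[{"tx": -1.5,"ty": 0,"tz": -0.6,"turn": 0,"jaw": -1},{"tx": -3.2,"ty": 0,"tz": -0.6,"turn": 0,"jaw": -1},{"tx": -4.2,"ty": 0,"tz": 0,"turn": 0,"jaw": -1},{"tx": -5.2,"ty": 0,"tz": 0.6,"turn": 0,"jaw": -1}]'

```text
time_s: 19.45
position: [0.6055, 0.0076, 0.2367]
tool_rot: [[0.988, 0.154, -0.02], [0.154, -0.988, -0.019], [-0.022, 0.016, -1.0]]
ft_force: [0.9, -0.4, 0.8]
grip_width: 0.0001
```

```bash
cat > leaf.py <<'E'
from h import *
import go
n='top'; im,d=get_image(n);p=camera_params(n)
v,u=np.mgrid[0:384,0:512]; P=world(p,d,u,v)
hsv=cv2.cvtColor(im,cv2.COLOR_RGB2HSV); m=((hsv[...,0]<6)|(hsv[...,0]>172))&(hsv[...,1]>150)&(hsv[...,2]>60)
m&=(np.hypot(P[...,0]-.53,P[...,1])<.2)
Q=P[m]; 
if len(Q): X=np.array([go.wj(q) for q in Q]); z=Q[:,2]*1000; print('red px',m.sum(),'x',np.percentile(X[:,0],[10,50,90]).round(1),'z',np.percentile(z,[10,50,90]).round(1),'angle',np.arctan2(np.median(z)-57,95-np.median(X[:,0])).round(3))
else: print('no red')
E
python3 leaf.py; python3 go.py -5 2 226 0 -21 2 212 0 -46 2 184 0
```

```text
no red
t 19.5 jig tool [7.8 1.5] z 0.2355 yaw rel 0.02 F [ 1.4 -0.3  0.2] w 0.0003
shift cm [-1.25 -0.06  0.98] turn 0.0
shift cm [-2.81 -0.09  2.42] turn 0.0
shift cm [-5.24 -0.13  5.29] turn 0.0
```

Call:
apply_moves --motion '[{"tx": -1.2,"ty": 0,"tz": 1,"turn": 0,"jaw": -1},{"tx": -2.8,"ty": 0,"tz": 2.4,"turn": 0,"jaw": -1},{"tx": -4,"ty": 0,"tz": 3.8,"turn": 0,"jaw": -1},{"tx": -5.2,"ty": 0,"tz": 5.3,"turn": 0,"jaw": -1}]'

```text
time_s: 19.83
position: [0.5517, -0.0017, 0.1853]
tool_rot: [[0.988, 0.154, -0.02], [0.154, -0.988, -0.019], [-0.022, 0.016, -1.0]]
ft_force: [1.0, 0.2, 0.8]
grip_width: -0.0
```

```bash
python3 go.py -61 2 160 0 -72 2 134 0 -79 2 107 0 -82 2 88 0
python3 - <<'E'
from h import *
import go
# leaf seen by side + wrist cams: red tab
for n in('side','wrist'):
    im,d=get_image(n);p=camera_params(n); v,u=np.mgrid[0:384,0:512]; P=world(p,d,u,v)
    h=cv2.cvtColor(im,cv2.COLOR_RGB2HSV); m=((h[...,0]<6)|(h[...,0]>172))&(h[...,1]>150)&(h[...,2]>40)&(np.hypot(P[...,0]-.55,P[...,1])<.15)&(d>0)
    if m.sum()>3:
        Q=P[m]; X=np.array([go.wj(q) for q in Q]); print(n,m.sum(),'x',np.median(X[:,0]).round(1),'y',np.median(X[:,1]).round(1),'z',(1000*np.median(Q[:,2])).round(1),'ang',np.arctan2(np.median(Q[:,2])*1000-57,95-np.median(X[:,0])).round(3))
E
```

```text
t 19.83 jig tool [-45.2   0.4] z 0.1853 yaw rel 0.01 F [1.  0.2 0.8] w -0.0
shift cm [-1.52 -0.2   2.56] turn 0.0
shift cm [-2.56 -0.24  5.19] turn 0.0
shift cm [-3.2  -0.28  7.9 ] turn 0.0
shift cm [-3.46 -0.32  9.81] turn 0.0
side 31 x -68.9 y 5.2 z 180.8 ang 0.647
wrist 148 x -78.5 y 1.1 z 179.2 ang 0.613
```

The leaf follows at about 0.62 rad. Continue down along the arc.

Call:
apply_moves --motion '[{"tx": -0.8,"ty": -0.1,"tz": 1.3,"turn": 0,"jaw": -1},{"tx": -1.5,"ty": -0.2,"tz": 2.6,"turn": 0,"jaw": -1},{"tx": -2.6,"ty": -0.2,"tz": 5.2,"turn": 0,"jaw": -1},{"tx": -3.2,"ty": -0.2,"tz": 7.5,"turn": 0,"jaw": -1},{"tx": -3.2,"ty": -0.2,"tz": 7.9,"turn": 0,"jaw": -1}]'

```text
time_s: 20.35
position: [0.5158, -0.0059, 0.1043]
tool_rot: [[0.988, 0.154, -0.029], [0.153, -0.988, -0.018], [-0.031, 0.013, -0.999]]
ft_force: [-0.9, 0.4, 1.3]
grip_width: -0.0004
```

```bash
python3 go.py -82 2 88 0 -82 2 79 0
```

```text
t 20.35 jig tool [-81.3   1.8] z 0.1043 yaw rel -0.03 F [-0.9  0.4  1.3] w -0.0004
shift cm [-0.01 -0.04  1.63] turn -0.0
shift cm [ 0.01 -0.06  2.53] turn -0.0
```

Call:
apply_moves --motion '[{"tx": 0,"ty": 0,"tz": 0.6,"turn": 0,"jaw": -1},{"tx": 0,"ty": 0,"tz": 1.2,"turn": 0,"jaw": -1},{"tx": 0,"ty": 0,"tz": 1.6,"turn": 0,"jaw": -1}]'

```text
time_s: 20.6
position: [0.5169, -0.0063, 0.0893]
tool_rot: [[0.988, 0.154, -0.026], [0.153, -0.988, -0.018], [-0.029, 0.014, -0.999]]
ft_force: [-3.1, 0.7, 11.2]
grip_width: 0.0
```

Call:
apply_moves --motion '[{"tx": 0,"ty": 0,"tz": 0.3,"turn": 0,"jaw": -1},{"tx": 0,"ty": 0,"tz": 0.6,"turn": 0,"jaw": -1}]'

```text
time_s: 20.77
position: [0.5174, -0.0064, 0.0844]
tool_rot: [[0.988, 0.154, -0.025], [0.154, -0.988, -0.019], [-0.028, 0.014, -1.0]]
ft_force: [-3.5, 0.0, 7.0]
grip_width: -0.0002
```

```bash
python3 go.py -82 2 79 0
```

```text
t 20.77 jig tool [-79.9   1. ] z 0.0844 yaw rel -0.01 F [-3.5  0.   7. ] w -0.0002
shift cm [-0.19 -0.11  0.54] turn -0.0
```

Call:
apply_moves --motion '[{"tx": -0.1,"ty": 0,"tz": 0.2,"turn": 0,"jaw": -1},{"tx": -0.1,"ty": 0,"tz": 0.4,"turn": 0,"jaw": -1}]'

```text
time_s: 20.93
position: [0.5173, -0.0068, 0.0812]
tool_rot: [[0.988, 0.154, -0.023], [0.154, -0.988, -0.019], [-0.026, 0.015, -1.0]]
ft_force: [-1.2, 0.9, 3.3]
grip_width: 0.0004
```

Call:
apply_moves --motion '[{"tx": 0,"ty": 0,"tz": 0.2,"turn": 0,"jaw": -1},{"tx": 0,"ty": 0,"tz": 0.3,"turn": 0,"jaw": -1}]'

```text
time_s: 21.1
position: [0.5177, -0.0069, 0.0784]
tool_rot: [[0.988, 0.154, -0.022], [0.154, -0.988, -0.019], [-0.025, 0.016, -1.0]]
ft_force: [-0.6, -0.1, 4.6]
grip_width: -0.0001
```

```bash
python3 go.py -82 2 79 0
```

```text
t 21.1 jig tool [-79.6   0.5] z 0.0784 yaw rel -0.0 F [-0.6 -0.1  4.6] w -0.0001
shift cm [-0.24 -0.15 -0.05] turn -0.0
```

Call:
apply_moves --motion '[{"tx": 0,"ty": 0,"tz": 0.2,"turn": 0,"jaw": -1},{"tx": 0,"ty": 0,"tz": 0.35,"turn": 0,"jaw": -1}]'

```text
time_s: 21.27
position: [0.5178, -0.0069, 0.0758]
tool_rot: [[0.988, 0.154, -0.022], [0.154, -0.988, -0.02], [-0.024, 0.016, -1.0]]
ft_force: [-6.5, 0.3, 17.1]
grip_width: -0.0001
```

Call:
apply_moves --motion '[{"tx": 0,"ty": 0,"tz": 0.15,"turn": 0,"jaw": -1},{"tx": 0,"ty": 0,"tz": 0.2,"turn": 0,"jaw": -1}]'

```text
time_s: 21.43
position: [0.5178, -0.0069, 0.0752]
tool_rot: [[0.988, 0.154, -0.021], [0.154, -0.988, -0.02], [-0.024, 0.016, -1.0]]
ft_force: [-6.4, 1.3, 19.5]
grip_width: -0.0004
```

```bash
python3 go.py
```

```text
t 21.43 jig tool [-79.6   0.4] z 0.0752 yaw rel 0.02 F [-6.4  1.3 19.5] w -0.0004
```

The force climbs to 19.5 N with no further travel, so the leaf is shut against its stop. I'll lift off and check that it stays shut and the bar is still home.

Call:
apply_moves --motion '[{"tx": 0,"ty": 0,"tz": -1,"turn": 0,"jaw": -1},{"tx": 0,"ty": 0,"tz": -3,"turn": 0,"jaw": -1},{"tx": -1,"ty": 0,"tz": -6,"turn": 0,"jaw": -1},{"tx": -3,"ty": 0,"tz": -9,"turn": 0,"jaw": -1},{"tx": -4,"ty": 0,"tz": -12,"turn": 0,"jaw": -1}]'

```text
time_s: 21.85
position: [0.4794, -0.0106, 0.1971]
tool_rot: [[0.988, 0.155, -0.022], [0.154, -0.988, -0.02], [-0.025, 0.016, -1.0]]
ft_force: [0.6, -0.2, 0.1]
grip_width: -0.0002
```

Call:
apply_moves --motion '[{"tx": -1,"ty": 0,"tz": -0.5,"turn": 0,"jaw": -1},{"tx": -1,"ty": 0,"tz": -0.5,"turn": 0,"jaw": -1},{"tx": -1,"ty": 0,"tz": -0.5,"turn": 0,"jaw": -1}]'

```text
time_s: 22.1
position: [0.4696, -0.0121, 0.2021]
tool_rot: [[0.988, 0.154, -0.022], [0.154, -0.988, -0.02], [-0.025, 0.016, -1.0]]
ft_force: [1.1, 0.1, -0.1]
grip_width: 0.0
```

```bash
python3 go.py; python3 wr.py w20
python3 - <<'E'
from h import *
import go
f=np.load('w20.npz');p={k:f[k] for k in f if k not in('im','d')};im=f['im'];d=f['d']
v,u=np.mgrid[0:384,0:512]; P=world(p,d,u,v);c,s=np.cos(go.JIG[2]),np.sin(go.JIG[2])
X=1000*(c*(P[...,0]-go.JIG[0])+s*(P[...,1]-go.JIG[1])); Y=1000*(-s*(P[...,0]-go.JIG[0])+c*(P[...,1]-go.JIG[1])); Z=P[...,2]*1000
h=cv2.cvtColor(im,cv2.COLOR_RGB2HSV)
m=((h[...,0]<6)|(h[...,0]>172))&(h[...,1]>150)&(abs(X)<150); print('tab',m.sum(),np.median(X[m]),np.median(Z[m]))
m=(abs(Y)<46)&(X>-100)&(X<90)&(Z>54)&(Z<75)
a=np.polyfit(X[m],Z[m],1); print('leaf top: n',m.sum(),'slope',a[0],'z at -85',np.polyval(a,-85))
b=(h[...,0]>8)&(h[...,0]<32)&(h[...,1]>80)&(abs(Z-47)<4)&(X>-80)&(X<70)&(abs(Y)<40)
print('bar px',b.sum(),'z',np.median(Z[b]),'x',np.percentile(X[b],[.5,99.5]),'y',np.percentile(Y[b],[.5,99.5]))
E
python3 leaf.py
```

```text
t 22.1 jig tool [-128.     2.7] z 0.2021 yaw rel 0.0 F [ 1.1  0.1 -0.1] w 0.0
22.1 [ 0.4696 -0.0121  0.2021] [[0.988, 0.154, -0.022], [0.154, -0.988, -0.02], [-0.025, 0.016, -1.0]]
cam [0.538 0.001 0.325] fwd [-0.29 -0.06 -0.96] imgx [ 0.15 -0.99  0.02]
tab 1268 -109.73621300902913 60.59650386622614
leaf top: n 9949 slope 0.0030189124388548907 z at -85 60.88981646289558
bar px 4000 z 46.81539780758018 x [-65.1914108   17.59024076] y [-23.7193482   25.46053887]
no red
```

```bash
python3 -c "
from rig import close_job
print(close_job())"
```

```text
the job is handed in; nothing more can be done
None
```

I loaded the middle-sized brass bar into the jig, pushed it against both side pins and the end stop, then closed the leaf until the catch snapped. I handed the job in at about 22 s. The hand-in gives no verdict, so the checks below are my own measurements.

**First attempt at the pins:** the sideways push left the bar about 4–5° askew, touching only the near pin. I regripped its near end, pulled it back, squared it, pressed it onto both pins and pushed it to the stop again.

**Bar home, leaf still open:**
- **Side pins:** the bar's edge was within about 0.7 mm of both pin faces, and its skew was about 0.004 rad.
- **End stop:** it stopped hard at 16 N, at the same place as the first push to the stop.

**Leaf:** the force peaked at about 11 N, dropped to 3 N as the catch gave, then climbed to 19.5 N with no further travel.

**After lifting off:**
- **Leaf:** it stayed shut. Its top was at 61 mm (62 expected) and level to 0.003 rad.
- **Bar:** it was still home, with its near end at -65.2 mm and its edges at y -23.7 and 25.5 mm. That is about 1 mm off centre in my jig frame; the pins measured about 1 mm off the same way, so I put it down to calibration.
- **Arm:** it was clear and touching nothing.

**Not checked:**
- I reached the 12-picture limit before the last checks, so those used depth and colour data only.
- The top camera could not see the red tab in either late check. I relied on the wrist camera, plus the side camera once partway through closing.
- I did not measure the other objects again; I saw no contact with any of them.

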